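# Shut and lock the connector box with the hook key

### The job

With the hook key from its rest, held by the black rubber end, reach under the tube guard, drop the steel blade behind the handle of the blue sliding cover and drag the cover fully shut. Lay the key back on its rest, let go, and take it again by the orange head, straight above the blade: put the blade into the brass cam's slot and turn the cam a quarter turn clockwise until it seats. Finally lay the key back on its rest with the cover still shut; touch the connector box with the key only, and leave the things lying about where they are.

Things in the scene. Friction and masses are not known exactly. Their poses are not given: they have to be found in the camera images.
- key: Hook key, loose, 0.16 kg: level bar 165 x 20 x 22 mm, a blade hanging below its head end. Origin half-way up the bar; x towards the orange head (bar x -85 to 80), z up. Black rubber x -85 to -22, slimmer aluminium (18 mm wide) to 52, orange head to 80. Leg below x = 66: 9 mm thick (x), 18 wide to z -40, then blade 5 mm thick (x), 32 wide (y, square to the bar) to its rounded tip at z -61.
- key_head (a point): Middle of the key's orange head (20 mm wide across y), half-way up the bar, straight above the blade whose tip is 61 mm below; axes as the key's.
- key_tail (a point): Grip point on the key's black rubber end (20 mm wide across y), half-way up the bar, 128 mm from the head point; axes as the key's.
- rest_seat (a point): Tool rest, fixed: teal base 100 x 90 x 8 mm, two 8 mm thick notched uprights at x = -24 and 24 mm that carry the middle of the bar. This point is where the key's origin lies when seated, 76 mm over the table; x is the direction of the key's head, z up. Notches 26 mm wide, floor 65 mm over the table, flared lips up to 92 mm; both ends of the bar stick out free.
- dock: Connector box, grey, fixed (place, side and yaw vary): x from -100 to 185 mm, 150 wide, 60 high; the blue cover slides along its x on top. Origin on the table; x points away from the robot along the slide, z up. Teal tube guard over its far end: 12 mm tubes, underside 199 mm over the table, covering x = 104 to 184, on posts at y = +-83.
- cover (a joint): Travel of the blue sliding cover in m: 0 = fully shut (against a stop), grows as it slides away along the box's +x; at most 0.095. It slides with about 4 N of friction and stays where it is left.
- bail (a point): Middle of the cross bar of the steel U-shaped handle standing on the cover: round bar 8 mm thick along the box's y, 66 mm between its legs, centre 82 mm and top 86 mm over the table; axes as the box's. The cover's top (66 mm over the table) goes on for 20 mm beyond it. At x = 55 mm + cover travel in the box's frame.
- cam_slot (a point): Middle of the slot of the brass cam lock on the cover, at the cam's top face, 81 mm over the table. Cam 50 mm across; x along the slot, z up. Slot 8 mm wide with sloped lips, 11 mm deep (floor 70 mm over the table), open at both ends. At x = -45 mm + cover travel, y = 0 in the box's frame.
- cam (a joint): Turn of the cam lock in rad, growing clockwise from above: 0 = open, 1.571 = seated against its stop; starts a little above 0. At 0 the slot lies at -45 degrees to the box's x axis, seated at -135 (that is +45). About 0.12 N m of friction; stays where it is left. The key's blade has about 0.1 rad of play each way in the slot.
- strips: Bystander: small stack of black trim strips, 180 x 30 x 15 mm, origin under its middle.
- foam1: Bystander: white foam block 70 x 60 x 45 mm, origin under its middle.
- foam2: Bystander: white foam block 70 x 60 x 45 mm, origin under its middle.
- driver: Bystander: cordless driver lying on its side, about 180 x 180 x 60 mm, origin under its motor housing.
- jar: Bystander: jar 68 mm across, 85 mm high, origin under its middle.
- wrench: Bystander: open-ended wrench 170 mm long lying flat along its x.
Things that resemble listed ones, but are neither listed nor needed, are in the scene too. Of the things like the key, leave any that is brown or pink; of the rest the larger one is meant.

How it is judged:
By the outcome, as a careful person would: the job done as asked, in the order asked, and still so for the second after the job is handed in, with the robot touching nothing.
It also fails if it takes over 72 s, if anything falls off the work surface, if the arm or the gripper's body presses on something with over 40 N, if the wrist force passes 120 N, or if a joint passes its speed limit or range.

### The arm

A 7-joint arm with a two-finger parallel gripper is mounted at the origin on the work surface. World frame = base frame: x ahead of the robot, y to its left, z up, the work surface at z = 0. Lengths are in m, angles in degrees, forces in N, time in s.
With the tool pointing down it reaches from about 0.425 to 0.875 m from the base axis. Payload 4.7 kg.
Tool frame: the origin (TCP) lies on the front face of the gripper's body, between the roots of the fingers; the fingertips stand 70 mm ahead of it and the grasp point (between the pads) lies 51 mm ahead of it; z points along the fingers, y is the direction in which the jaws open and shut (so a half turn about z gives the same grasp; the last joint's range is limited). The gripper opens to 87 mm and grips with 3 to 60 N. Pads are 19 mm wide; open, the fingers measure 117 mm over their backs; the gripper's body (75 mm by 190 mm) begins 51 mm behind the grasp point.
Start: joints at [-66.973, 18.392, -4.016, 83.108, 1.295, 78.541, -3.26], TCP at [0.246, 0.602, 0.292] pointing down, gripper open.
Joint ranges: [-163.93, 163.93], [-17.29, 119.83], [-79.2, 71.16], [3.27, 140.29], [-89.18, 269.18], [5.43, 117.66], [-154.24, 154.24]. Speed limits (degrees/s): [147.25, 147.25, 180, 180, 180, 180, 180].

### API

Orientations are given as [roll, pitch, yaw] about the fixed x, y, z axes, in that order (R = Rz(yaw) Ry(pitch) Rx(roll)).
In Python, from cell import env gives the robot as it stands.
- The arm moves only by the tool drive_tool, never from a script. Its argument "commands" is a list of rows, each a list of 7 numbers: the shift along the tool's x, y, z in cm, then the turn, a rotation vector about the tool's x, y, z in degrees, then the opening, from 0 (shut) to 1 (fully open). In form: [[tx, ty, tz, rx, ry, rz, hand], ...]. A call has 1 to 20 rows; each row shifts and turns the commanded pose from where the row before left it, along the tool's axes as they then stand; what a row does not reach is not made up. A row lasts 1/12 s, in which the tool goes at most 41.7 mm and 7.16 degrees, less where a joint would pass 70% of its speed; a pose out of reach is approached as far as the arm can. A call is refused whole if a number of a shift passes 4.17 or a number of a turn 7.16, either way. A call with a gripper value outside its range is refused whole. The fingers move at their own pace and stop on an object; "force" is the grip in N (left out, the last holds). Time passes only in rows, so rows that do not move let the fingers close. It gives the time, the measured TCP pose, the force and the opening at its end, in the units of the state.
- env.get_obs(): the state, without advancing time (a new reading comes with each control period).
- env.read_camera(name): name is "scene" or "side" or "wrist"; returns a dict with "img" (420x560x3 uint8, blue, green, red), "mtx" (3x3 intrinsics, pixels), "k1" (the pictures are not rectified: a ray, as slopes to the right and down, at radius r is drawn at 1 + k1 r^2 times it, then the intrinsics apply), "pose" (4x4, takes a point from camera to world coordinates). Camera axes: x right, y down, z forward; pixel columns grow to the right and rows downward; lengths in m; the calibration is good to about 2 mm. A picture is of the moment at which its call begins. There is no depth.
- env.sign_off(): hands the job in, once; it reports no verdict.
The state is a dict: "time_s": time; "qpos": joint angles; "joint_velocities": joint speeds; "effort": joint torques, N m; "tool_pos": TCP position; "tool_rot": TCP orientation; "force": force on the tool from outside, world axes, zero at the start; "wrist_torque": the same for the moment, N m; "grip_width": finger opening in m.
Only numpy, scipy, OpenCV 4.12 (cv2) and the standard library are available. Lean on these libraries where they do the work, as an engineer would, in place of code of your own. Each camera call takes 0.05 s, during which the arm holds its last target.

## Working session

There is one attempt and no reset: what is moved stays moved. The work goes in short steps, Python scripts to look and compute and a tool call to move; the robot and the scene stay as the last step left them, time stands still between calls to the robot, and variables do not carry over. Pictures are saved under pics/ and viewed, and the job is handed in when it is done.

Besides the shell and the picture viewer there is one more tool, called after "Call:" by a JSON object that holds its "op" and its "data", one argument or row to a line. drive_tool: Moves the arm, as the interface text tells. Its arguments: {"type":"object","properties":{"commands":{"type":"array"},"force":{"type":"number"}},"required":["commands"]}

```bash
ls; mkdir -p pics
python3 - <<'E'
from cell import env
import cv2
o=env.get_obs();print(o)
for n in("scene","side","wrist"):
    c=env.read_camera(n);cv2.imwrite(f"pics/{n}0.png",c["img"]);print(n,c["mtx"].tolist(),c["k1"],c["pose"].round(4).tolist())
E
```

```text
pics
{'time_s': 0.0, 'qpos': array([-66.97276214,  18.43951896,  -4.01455634,  83.17457505,
         1.29664493,  78.54222286,  -3.26165898]), 'joint_velocities': array([ 0.01215725,  0.09736291,  0.10482811, -0.09181366, -0.02124491,
       -0.03452169,  0.01121816]), 'effort': array([-1.01224086e-04, -4.91282380e+01, -4.04080097e-01, -3.12541044e+01,
       -6.39673742e-02,  4.36190399e-02,  1.78736200e-04]), 'tool_pos': array([0.24569751, 0.60131503, 0.29115894]), 'tool_rot': array([-1.79889016e+02,  7.74186907e-03,  1.57780256e+02]), 'force': array([ 0.56842911,  0.45443283, -0.99581349]), 'wrist_torque': array([-0.00114171, -0.01201057, -0.0180447 ]), 'grip_width': 0.08706507467439956}
scene [[402.3925380197863, 0.0, 287.0669450347546], [0.0, 402.3925380197863, 213.59308107045803], [0.0, 0.0, 1.0]] -0.12059918252698958 [[-0.328, 0.6661, -0.6699, 1.273], [0.9447, 0.2313, -0.2325, 0.3053], [0.0001, -0.7091, -0.7051, 0.9098], [0.0, 0.0, 0.0, 1.0]]
side [[440.7918537308238, 0.0, 286.528019654168], [0.0, 440.7918537308238, 211.00606066417058], [0.0, 0.0, 1.0]] -0.0698160447189282 [[0.7167, -0.384, 0.5822, -0.2136], [-0.6972, -0.3741, 0.6115, -0.6728], [-0.017, -0.8442, -0.5358, 0.6872], [0.0, 0.0, 0.0, 1.0]]
wrist [[327.0173567832011, 0.0, 281.0607189132461], [0.0, 327.0173567832011, 209.10120253863505], [0.0, 0.0, 1.0]] -0.0026613021513136746 [[0.3792, 0.8967, 0.2283, 0.1841], [0.9253, -0.367, -0.0955, 0.6271], [-0.0018, 0.2475, -0.9689, 0.3837], [0.0, 0.0, 0.0, 1.0]]
```

View pics/scene0.png

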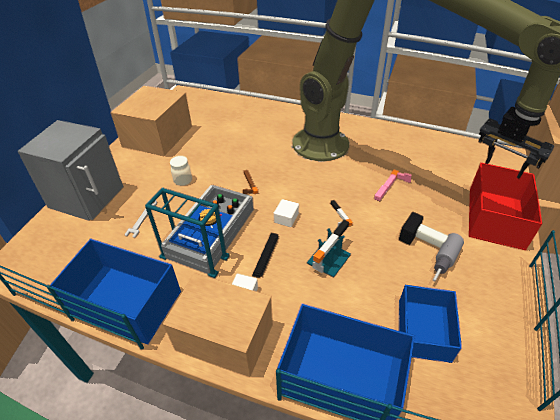

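View pics/side0.png

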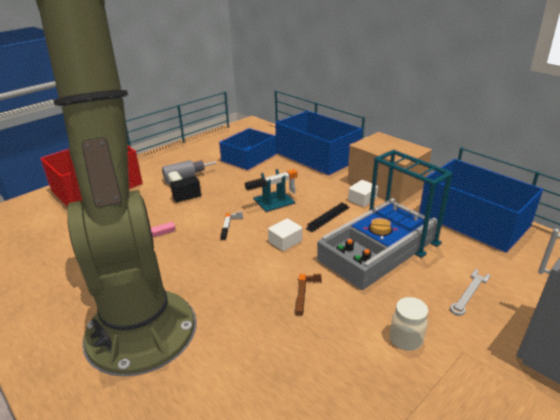

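View pics/wrist0.png

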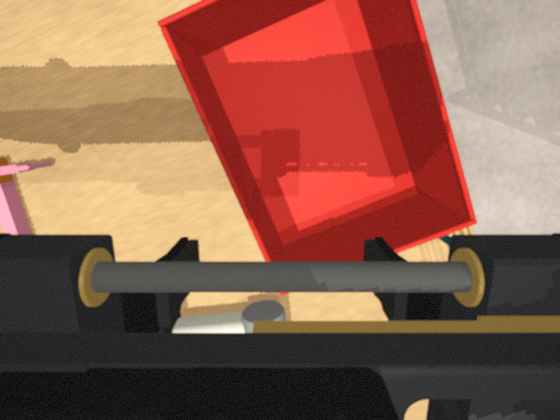

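```bash
cat > h.py <<'E'
import numpy as np,cv2
from scipy.spatial.transform import Rotation as R
from cell import env
def dist(c):return np.array([c["k1"],0,0,0,0.])
def proj(c,P):
    P=np.atleast_2d(np.asarray(P,float));T=np.linalg.inv(c["pose"])
    return cv2.projectPoints(P,cv2.Rodrigues(T[:3,:3])[0],T[:3,3],c["mtx"],dist(c))[0][:,0]
def unproj(c,uv,z):
    n=cv2.undistortPoints(np.array(uv,float).reshape(-1,1,2),c["mtx"],dist(c))[:,0]
    z=np.broadcast_to(z,len(n));d=np.c_[n,np.ones(len(n))]@c["pose"][:3,:3].T;o=c["pose"][:3,3]
    return o+d*((z-o[2])/d[:,2])[:,None]
def crop(c,name,x0,y0,w,h,s):
    im=cv2.resize(c["img"][y0:y0+h,x0:x0+w],None,fx=s,fy=s,interpolation=cv2.INTER_CUBIC)
    for k in range(0,w,10):
        cv2.line(im,(k*s,0),(k*s,6 if (x0+k)%50 else 14),(0,255,255),1)
        if (x0+k)%20==0: cv2.putText(im,str(x0+k),(k*s,24),0,.35,(0,255,255),1)
    for k in range(0,h,10):
        cv2.line(im,(0,k*s),(6,k*s),(0,255,255),1)
        if (y0+k)%20==0: cv2.putText(im,str(y0+k),(8,k*s+4),0,.35,(0,255,255),1)
    cv2.imwrite("pics/"+name,im)
E
python3 - <<'E'
from h import *
s=env.read_camera("scene");d=env.read_camera("side")
import pickle;pickle.dump((s,d),open("c0.pkl","wb"))
crop(s,"s_key.png",280,190,100,90,8)
crop(s,"s_dock.png",135,160,130,120,6) if 0 else crop(s,"s_dock.png",135,175,130,105,5)
crop(d,"d_key.png",215,150,110,75,7)
crop(d,"d_dock.png",310,145,150,145,4)
E
```

```text
(no output)
```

View pics/s_key.png

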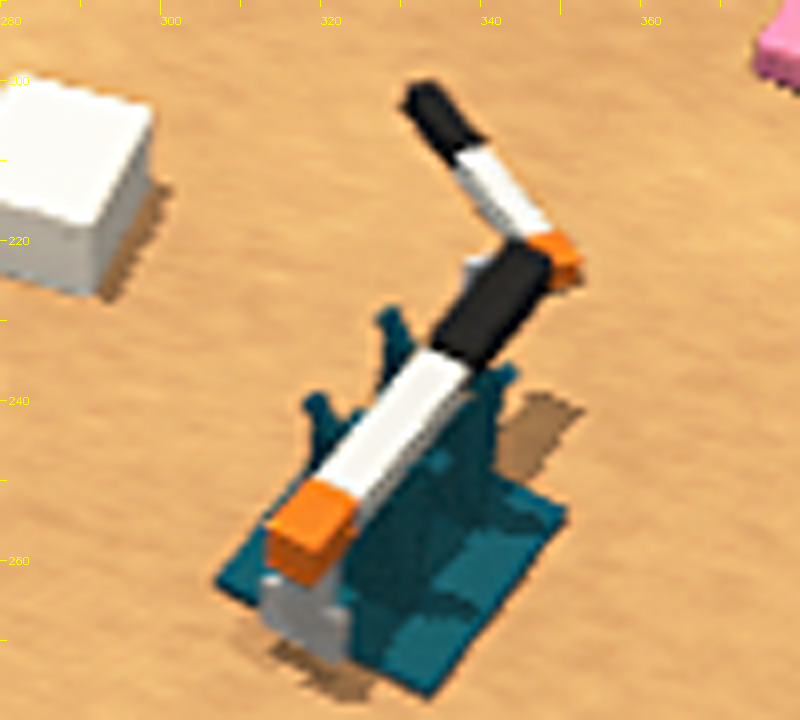

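View pics/s_dock.png

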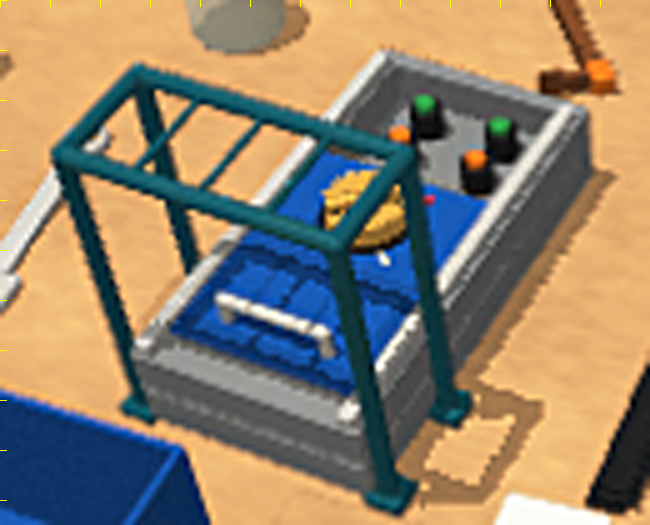

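View pics/d_key.png

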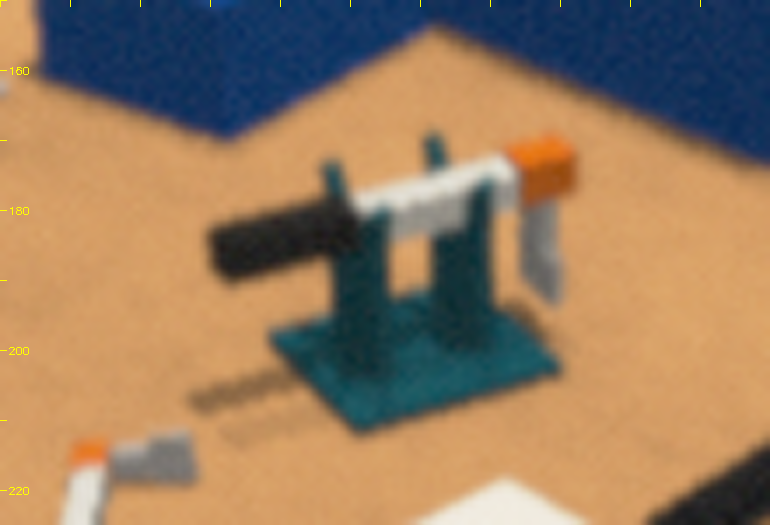

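View pics/d_dock.png

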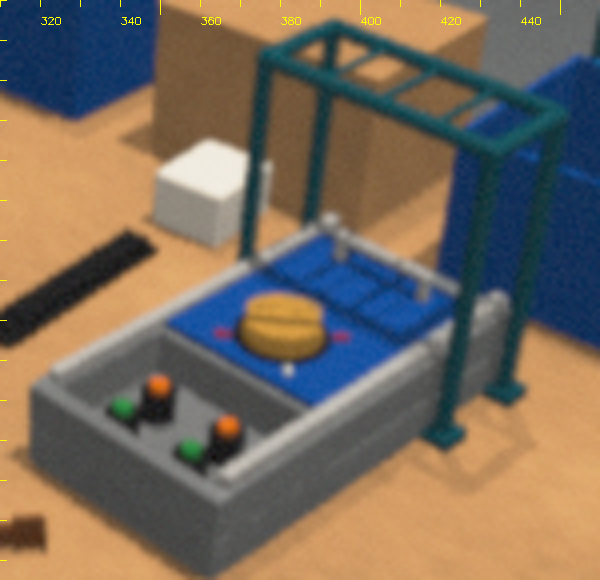

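```bash
cat > fit.py <<'E'
from h import *
import pickle
from scipy.optimize import least_squares
s,d=pickle.load(open("c0.pkl","rb"))
def tf(p,L,z0=0):
    c,si=np.cos(p[2]),np.sin(p[2]);L=np.array(L)/1000.
    return np.c_[p[0]+c*L[:,0]-si*L[:,1],p[1]+si*L[:,0]+c*L[:,1],L[:,2]+z0]
def fit(obs,p0,z0=0):
    f=lambda p:np.concatenate([(proj(c,tf(p,L,z0))-np.array(uv)).ravel() for c,L,uv in obs])
    r=least_squares(f,p0,loss='soft_l1');print(r.x[:2].round(4),np.degrees(r.x[2]).round(2),f(r.x).round(1).reshape(-1,2).tolist());return r.x
if __name__=="__main__":
    L=[(80,10,11),(80,-10,11),(52,-10,11),(52,10,11),(-85,-10,11),(-85,10,11)]
    uv=[(319,258.1),(313.5,255.6),(319.75,249.75),(324.6,251.9),(344.4,220),(349,222.7)]
    k0=unproj(s,[(332,238)],.087)[0]
    k=fit([(s,L,uv)],[k0[0],k0[1],-.6],.076)
    d0=unproj(s,[(208,224)],.06)[0]
    D=fit([(s,[(-100,-75,60),(-100,75,60),(185,-75,60),(185,75,60)],[(212,185),(253,196),(162.4,245),(208,262)]),
      (d,[(-100,-75,0),(-100,-75,60),(-100,75,60),(-100,75,0)],[(362.5,289.5),(363.75,268),(318,241.25),(318.75,258.75)])],[d0[0],d0[1],-.4])
    b=unproj(s,[(179,234.6),(201.4,242)],.082)
    c,si=np.cos(D[2]),np.sin(D[2]);q=(b[:,:2]-D[:2])@np.array([[c,-si],[si,c]]);print("bail in dock",q)
    pickle.dump((k,D),open("kd.pkl","wb"))
    for nm,cam,box in(("s",s,None),("d",d,None)):
        c2=dict(cam);im=cam["img"].copy();c2["img"]=cv2.resize(im,None,fx=1,fy=1)
        def line(P,col):
            q=proj(cam,P);cv2.polylines(c2["img"],[np.int32(np.round(q*16))],False,col,1,cv2.LINE_AA,4)
        for z in(-11,11): line(tf(k,[(-85,-10,z),(80,-10,z),(80,10,z),(-85,10,z),(-85,-10,z)],.076),(0,255,0))
        line(tf(k,[(66,-16,-40),(66,16,-40),(66,16,-61),(66,-16,-61),(66,-16,-40)],.076),(0,0,255))
        for z in(0,60):line(tf(D,[(-100,-75,z),(185,-75,z),(185,75,z),(-100,75,z),(-100,-75,z)]),(0,255,0))
        for y in(-83,83):
          for x in (110,178):line(tf(D,[(x,y,0),(x,y,205)]),(0,255,255))
        t=q[:,0].mean()*1000-55;t=min(t,95)
        line(tf(D,[(55+t,-37,66),(55+t,-37,82),(55+t,37,82),(55+t,37,66)]),(0,0,255))
        a=np.linspace(0,2*np.pi,40);line(tf(D,[(-45+t+25*np.cos(u),25*np.sin(u),81) for u in a]),(0,0,255))
        for g in (-45,):
          line(tf(D,[(-45+t+v*np.cos(np.radians(g)),v*np.sin(np.radians(g)),81) for v in(-25,25)]),(255,0,255))
        if nm=="s":crop(c2,"ov_s1.png",150,160,120,110,5);crop(c2,"ov_s2.png",290,200,80,80,7)
        else:crop(c2,"ov_d1.png",310,145,150,145,4);crop(c2,"ov_d2.png",235,160,80,60,8)
E
python3 fit.py
python3 - <<'E'
import cv2,numpy as np
a=[cv2.imread(f"pics/ov_{n}.png") for n in("s1","d1","s2","d2")]
for i in(0,2):
    h=max(a[i].shape[0],a[i+1].shape[0]);x=[cv2.copyMakeBorder(b,0,h-b.shape[0],0,0,0) for b in a[i:i+2]]
    im=np.hstack(x);cv2.imwrite(f"pics/ov{i}.png",im);print(im.shape)
E
```

```text
[0.5436 0.1818] -16.4 [[0.3, 1.1], [-0.6, 0.2], [-1.1, -0.6], [0.4, 0.6], [-0.2, -0.8], [1.3, -0.6]]
[ 0.524  -0.1805] -2.75 [[-0.6, -0.3], [0.1, 0.2], [-1.0, 1.7], [-0.2, 0.8], [-0.3, 0.3], [0.6, 1.4], [-1.8, -1.5], [-3.0, 0.6]]
bail in dock [[ 0.14248291 -0.038495  ]
 [ 0.1424236   0.03421219]]
(580, 1200, 3)
(560, 1200, 3)
```

View pics/ov_s1.png

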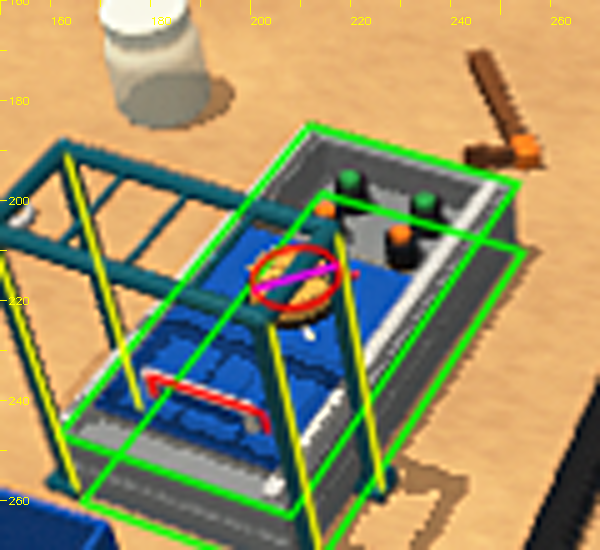

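View pics/ov_d1.png

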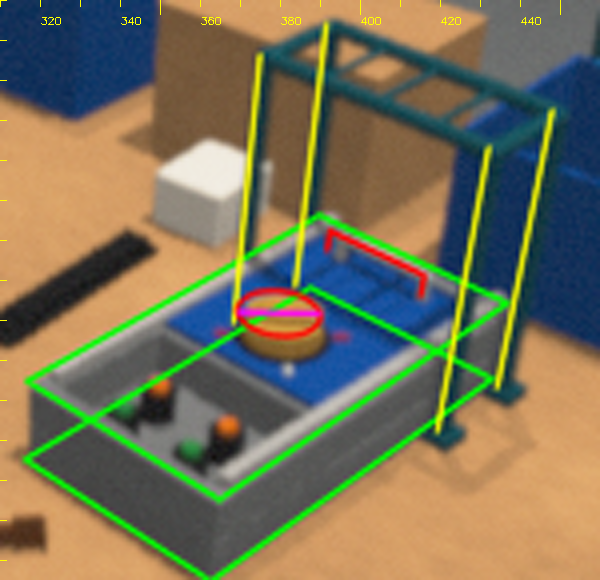

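View pics/ov_s2.png

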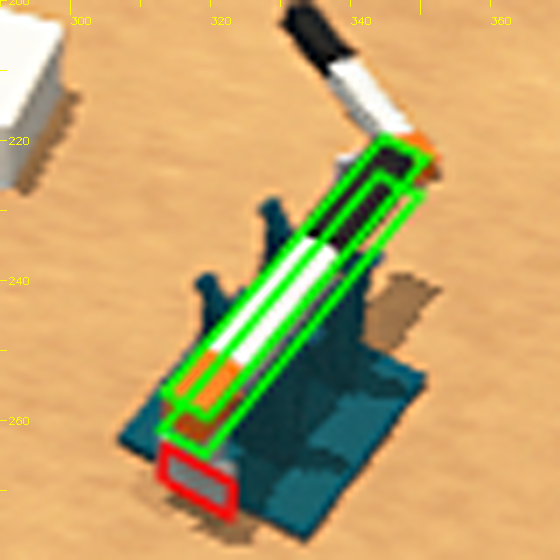

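View pics/ov_d2.png

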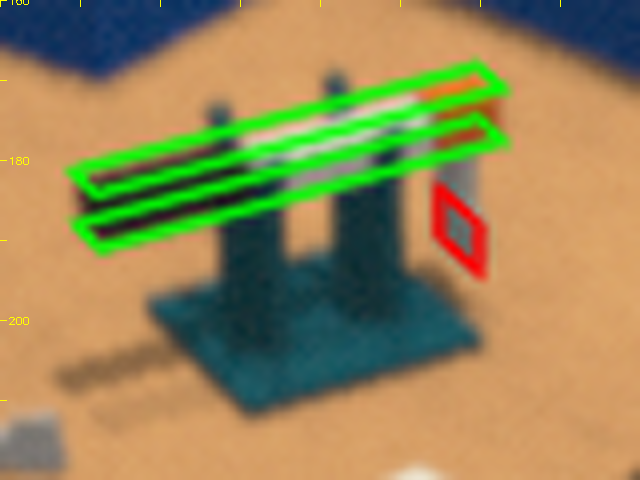

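Call:
{"op": "drive_tool", "data": {
  "commands": [
    [-3.1, -2.35, 0, 0, 0, 0, 1],
    [-3.1, -2.35, 0, 0, 0, 0, 1],
    [-3.1, -2.35, 0, 0, 0, 0, 1],
    [-3.1, -2.35, 0, 0, 0, 0, 1],
    [-3.1, -2.35, 0, 0, 0, 0, 1],
    [-3.1, -2.35, 0, 0, 0, 0, 1],
    [-3.1, -2.35, 0, 0, 0, 0, 1],
    [-3.1, -2.35, 0, 0, 0, 0, 1],
    [-3.1, -2.35, 0, 0, 0, 0, 1],
    [-3.1, -2.35, 0, 0, 0, 0, 1],
    [-3.1, -2.35, 0, 0, 0, 0, 1],
    [-3.1, -2.35, 0, 0, 0, 0, 1]
  ]
}}

```text
time_s: 1.25
tool_pos: [0.4841, 0.1982, 0.2925]
tool_rot: [180.0, 0.0, 157.8]
force: [1.0, 0.2, 0.4]
grip_width: 0.087
```

Call:
{"op": "drive_tool", "data": {
  "commands": [
    [0, 0, 0, 0, 0, 7, 1],
    [0, 0, 0, 0, 0, 7, 1],
    [0, 0, 0, 0, 0, 7, 1],
    [0, 0, 0, 0, 0, 7, 1],
    [0, 0, 0, 0, 0, 7, 1],
    [0, 0, 0, 0, 0, 7, 1],
    [0, 0, 0, 0, 0, 7, 1],
    [0, 0, 0, 0, 0, 7, 1],
    [0, 0, 0, 0, 0, 7, 1],
    [0, 0, 0, 0, 0, 7, 1],
    [0, 0, 0, 0, 0, 7, 1],
    [0, 0, 0, 0, 0, 7, 1],
    [0, 0, 0, 0, 0, 7, 1],
    [0, 0, 0, 0, 0, 7, 1],
    [0, 0, 0, 0, 0, 7, 1],
    [0, 0, 0, 0, 0, 7, 1],
    [0, 0, 0, 0, 0, 7, 1],
    [0, 0, 0, 0, 0, 7, 1],
    [0, 0, 0, 0, 0, 7, 1],
    [0, 0, 0, 0, 0, 7, 1]
  ]
}}

```text
time_s: 2.92
tool_pos: [0.4835, 0.2, 0.2922]
tool_rot: [-180.0, -0.0, 17.4]
force: [0.9, 0.7, 0.4]
grip_width: 0.0869
```

Call:
{"op": "drive_tool", "data": {
  "commands": [
    [0, 0, 0, 0, 0, 7, 1],
    [0, 0, 0, 0, 0, 7, 1],
    [0, 0, 0, 0, 0, 7, 1],
    [0, 0, 0, 0, 0, 7, 1],
    [0, 0, 0, 0, 0, 6.2, 1],
    [0, 0, 0, 0, 0, 0, 1],
    [0, 0, 0, 0, 0, 0, 1]
  ]
}}

```text
time_s: 3.5
tool_pos: [0.4835, 0.2, 0.2922]
tool_rot: [-180.0, 0.0, -16.2]
force: [-0.3, 0.2, -0.1]
grip_width: 0.087
```

Run:
```python
from h import *
o=env.get_obs();print(o["time_s"],o["tool_pos"],o["tool_rot"],o["qpos"].round(1))
c=env.read_camera("wrist");cv2.imwrite("pics/w1.png",c["img"]);import pickle;pickle.dump(c,open("w1.pkl","wb"))
print(c["pose"].round(3).tolist())
```

```text
3.5 [0.4834924  0.20000319 0.29222964] [-1.79998481e+02  2.38894071e-03 -1.62375724e+01] [ -43.5    2.6   18.7  101.7   -0.9   75.8 -130.8]
[[-0.281, -0.93, -0.237, 0.549], [-0.96, 0.272, 0.069, 0.181], [0.0, 0.247, -0.969, 0.385], [0.0, 0.0, 0.0, 1.0]]
```

View pics/w1.png

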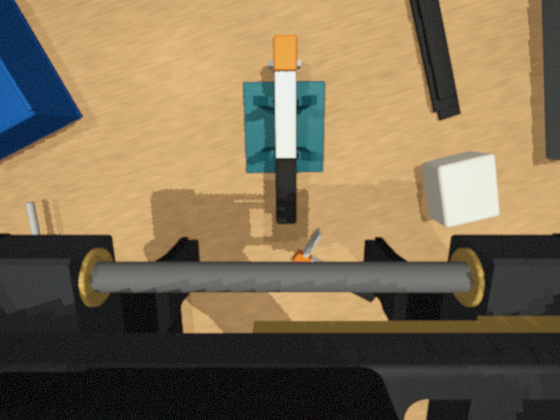

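Run:
```python
from h import *
import pickle
from fit import fit,tf
c=pickle.load(open("w1.pkl","rb"));crop(c,"w1c.png",230,20,110,210,3)
k,D=pickle.load(open("kd.pkl","rb"))
print(proj(c,tf(k,[(-85,0,11),(80,0,11),(-85,10,11),(80,10,11)],.076)))
print(unproj(c,[(286.5,222),(285.5,36)],.087))
```

```text
[[281.88953925 223.46377106]
 [282.34870629  32.06791179]
 [271.36294593 223.44706353]
 [270.24415326  32.04580485]]
[[0.46221398 0.20123604 0.087     ]
 [0.61676128 0.15756436 0.087     ]]
```

View pics/w1c.png

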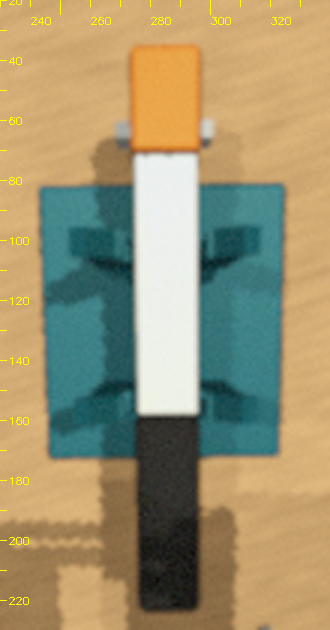

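Run:
```python
from h import *
import pickle
c=pickle.load(open("w1.pkl","rb"))
b=unproj(c,[(240+3/3-.5,81.5),(325,81.5),(247,172.5),(322.5,171.5)],.008);print(b)
print(np.linalg.norm(b[0]-b[1]),np.linalg.norm(b[2]-b[3]),np.linalg.norm((b[0]+b[1]-b[2]-b[3])/2),b.mean(0), (b[0]+b[1]-b[2]-b[3])[:2])
for z in(.08,.087):
  q=unproj(c,[(274,35),(296.5,35),(276,222.5),(296,222.5)],z)
  h=(q[0]+q[1])/2;t=(q[2]+q[3])/2;print(z,h,t,np.linalg.norm(h-t),np.degrees(np.arctan2(*(h-t)[[1,0]])),np.linalg.norm(q[0]-q[1]),np.linalg.norm(q[2]-q[3]))
  q=unproj(c,[(285,158),(285,70)],z);print(q,np.linalg.norm(q[0]-q[1]))
```

```text
[[0.60549517 0.21039796 0.008     ]
 [0.57983032 0.12267329 0.008     ]
 [0.5094316  0.23380889 0.008     ]
 [0.48604946 0.14976717 0.008     ]]
0.09140187260337236 0.0872337961801249 0.09822377819772816 [0.54520164 0.17916183 0.008     ] [ 0.18984443 -0.05050482]
0.08 [0.61916679 0.15699317 0.08      ] [0.45983414 0.20230924 0.08      ] 0.16565156319939825 -15.87637178758831 0.019063304810676158 0.019431844672010118
[[0.51985132 0.18595398 0.08      ]
 [0.59267651 0.16487985 0.08      ]] 0.07581310207340927
0.087 [0.61754395 0.15755353 0.087     ] [0.46187182 0.2018285  0.087     ] 0.1618458692006282 -15.876371787588326 0.018625342721375643 0.018985415714594965
[[0.52051016 0.18584899 0.087     ]
 [0.59166226 0.16525902 0.087     ]] 0.07407136500786997
```

Call:
{"op": "drive_tool", "data": {
  "commands": [
    [0, 0.3, 3.3, 0, 0, 0, 1],
    [0, 0, 3.3, 0, 0, 0, 1],
    [0, 0, 3.3, 0, 0, 0, 1],
    [0, 0, 3.3, 0, 0, 0, 1],
    [0, 0, 3.2, 0, 0, 0, 1],
    [0, 0, 0, 0, 0, 0, 1]
  ],
  "force": 60
}}

```text
time_s: 4.05
tool_pos: [0.4786, 0.1954, 0.1223]
tool_rot: [179.5, 0.5, -16.3]
force: [-1.6, -0.6, -0.5]
grip_width: 0.0871
```

Run:
```python
from h import *
o=env.get_obs();print(o["time_s"],o["tool_pos"],o["tool_rot"],o["qpos"].round(1))
c=env.read_camera("wrist");cv2.imwrite("pics/w2.png",c["img"])
c=env.read_camera("side");crop(c,"d2.png",190,120,130,110,5)
```

```text
4.05 [0.47860201 0.19536799 0.12233225] [179.52087264   0.458893   -16.28705789] [ -42.2   11.7   18.7  112.9   -4.4   56.7 -127.7]
```

View pics/w2.png

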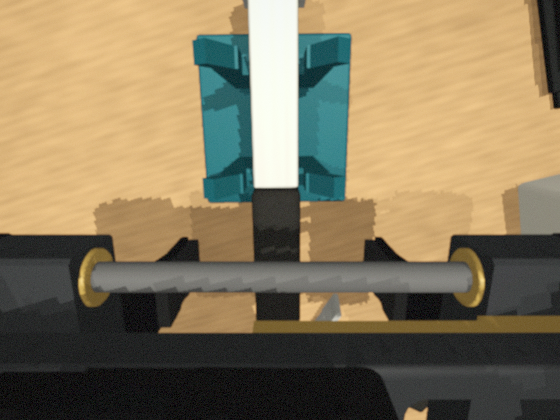

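View pics/d2.png

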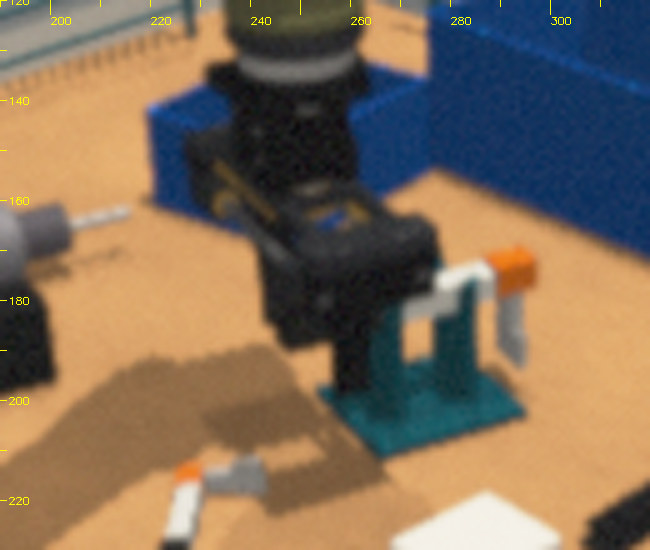

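Call:
{"op": "drive_tool", "data": {
  "commands": [
    [0, 0, 0, 0, 0, 0, 1],
    [0, 0, 0, 0, 0, 0, 1],
    [0, 0, 0, 0, 0, 0, 1]
  ]
}}

```text
time_s: 4.4
tool_pos: [0.4841, 0.1978, 0.1305]
tool_rot: [-179.8, -0.2, -16.4]
force: [0.5, 0.3, 0.0]
grip_width: 0.0872
```

Call:
{"op": "drive_tool", "data": {
  "commands": [
    [0, 0, 0, 0, 0, 0, 0.6],
    [0, 0, 0, 0, 0, 0, 0.5],
    [0, 0, 0, 0, 0, 0, 0.4]
  ]
}}

```text
time_s: 4.65
tool_pos: [0.483, 0.1973, 0.1288]
tool_rot: [-180.0, -0.0, -16.4]
force: [-0.1, -0.0, -0.4]
grip_width: 0.0741
```

Call:
{"op": "drive_tool", "data": {
  "commands": [
    [0, 0, 0.15, 0, 0, 0, 0.1],
    [0, 0, 0, 0, 0, 0, 0],
    [0, 0, 0, 0, 0, 0, 0],
    [0, 0, 0, 0, 0, 0, 0],
    [0, 0, 0, 0, 0, 0, 0],
    [0, 0, 0, 0, 0, 0, 0],
    [0, 0, 0, 0, 0, 0, 0],
    [0, 0, 0, 0, 0, 0, 0],
    [0, 0, 0, 0, 0, 0, 0]
  ],
  "force": 60
}}

```text
time_s: 5.4
tool_pos: [0.4827, 0.1971, 0.1268]
tool_rot: [180.0, 0.0, -16.4]
force: [-0.4, -0.3, -0.0]
grip_width: 0.0193
```

Call:
{"op": "drive_tool", "data": {
  "commands": [
    [0, 0, -0.6, 0, 0, 0, 0],
    [0, 0, -1.5, 0, 0, 0, 0],
    [0, 0, -2.5, 0, 0, 0, 0],
    [0, 0, -3, 0, 0, 0, 0],
    [0, 0, -2.5, 0, 0, 0, 0],
    [0, 0, -1.5, 0, 0, 0, 0],
    [0, 0, -0.9, 0, 0, 0, 0],
    [0, 0, 0, 0, 0, 0, 0]
  ]
}}

```text
time_s: 6.07
tool_pos: [0.4836, 0.1975, 0.254]
tool_rot: [-179.8, -0.1, -16.4]
force: [-0.1, 0.3, -0.6]
grip_width: 0.0194
```

Run:
```python
from h import *
o=env.get_obs();print(o["time_s"],o["tool_pos"],o["tool_rot"],o["force"],o["wrist_torque"],o["grip_width"])
c=env.read_camera("wrist");cv2.imwrite("pics/w3.png",c["img"])
c=env.read_camera("side");crop(c,"d3.png",190,90,130,110,5)
```

```text
6.0667 [0.48355032 0.19752062 0.2539737 ] [-1.79828509e+02 -1.41643792e-01 -1.64191537e+01] [-0.13173295  0.27210616 -0.58030862] [ 0.02140679  0.22501663 -0.01129549] 0.01938249813410927
```

View pics/w3.png

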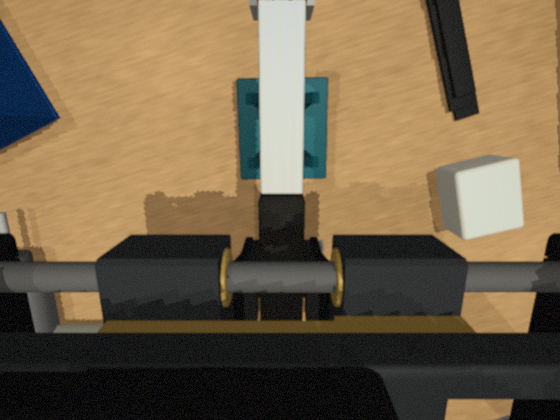

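View pics/d3.png

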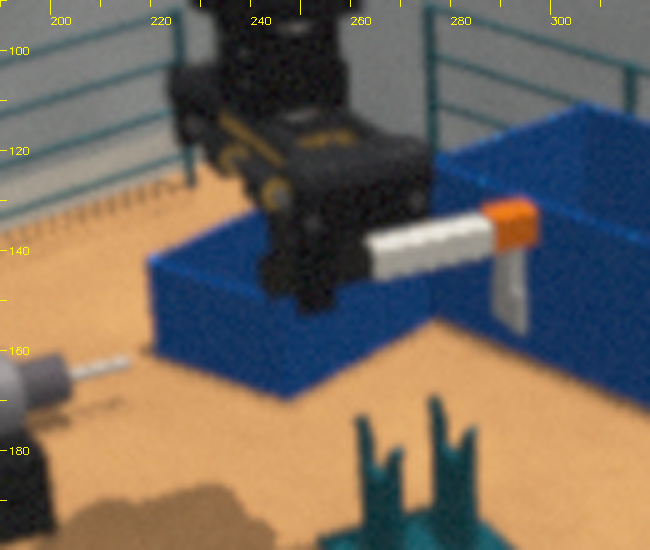

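Call:
{"op": "drive_tool", "data": {
  "commands": [
    [0.2, 1, 0, 0, 0, 0, 0],
    [0.4, 2, 0, 0, 0, -2, 0],
    [0.56, 2.83, 0, 0, 0, 0, 0],
    [0.56, 2.83, 0, 0, 0, 0, 0],
    [0.56, 2.83, 0, 0, 0, 0, 0],
    [0.6, 3, 0, 0, 0, 0, 0],
    [0.6, 3, 0, 0, 0, 0, 0],
    [0.6, 3, 0, 0, 0, 0, 0],
    [0.6, 3, 0, 0, 0, 0, 0],
    [0.6, 3, 0, 0, 0, 0, 0],
    [0.6, 3, 0, 0, 0, 0, 0],
    [0.5, 2.5, 0, 0, 0, 0, 0],
    [0.5, 2.5, 0, 0, 0, 0, 0],
    [0.3, 1.5, 0, 0, 0, -4, 0],
    [0.2, 0.9, 0, 0, 0, -4, 0],
    [0, 0, 0, 0, 0, -4, 0],
    [0, 0, 0, 0, 0, 0, 0],
    [0, 0, 0, 0, 0, 0, 0],
    [0, 0, 0, 0, 0, 0, 0]
  ]
}}

```text
time_s: 7.75
tool_pos: [0.4613, -0.1782, 0.251]
tool_rot: [-180.0, 0.1, -2.5]
force: [-0.3, 0.1, -0.6]
grip_width: 0.0191
```

Run:
```python
from h import *
import pickle
o=env.get_obs();print(o["time_s"],o["tool_pos"],o["tool_rot"],o["qpos"].round(1))
c=env.read_camera("wrist");cv2.imwrite("pics/w4.png",c["img"]);pickle.dump(c,open("w4.pkl","wb"))
c=env.read_camera("side");crop(c,"d4.png",290,90,180,200,3)
```

```text
7.75 [ 0.4613406  -0.17817394  0.2509749 ] [-1.79991294e+02  8.71240368e-02 -2.48825197e+00] [-2.280e+01 -1.000e-01  4.120e+01  1.091e+02  1.000e-01  7.110e+01
 -7.410e+01]
```

View pics/w4.png

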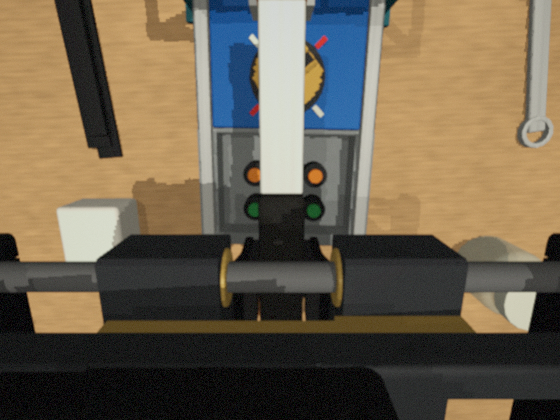

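View pics/d4.png

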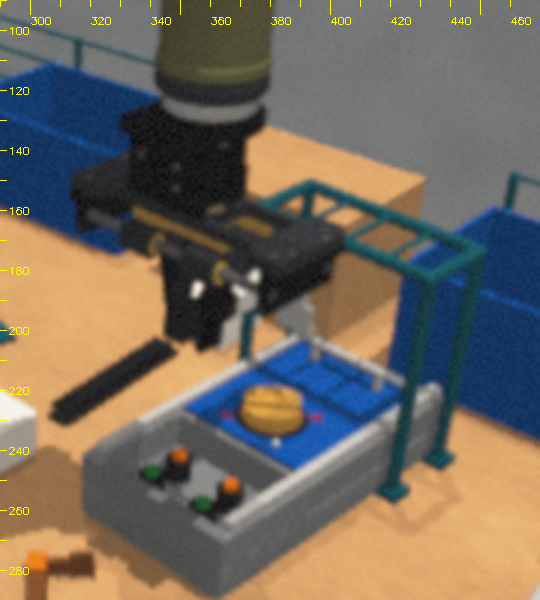

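Run:
```python
from h import *
import pickle
c=pickle.load(open("w4.pkl","rb"));crop(c,"w4c.png",180,0,220,140,3);crop(c,"w4d.png",180,120,220,130,3)
```

```text
(no output)
```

View pics/w4c.png

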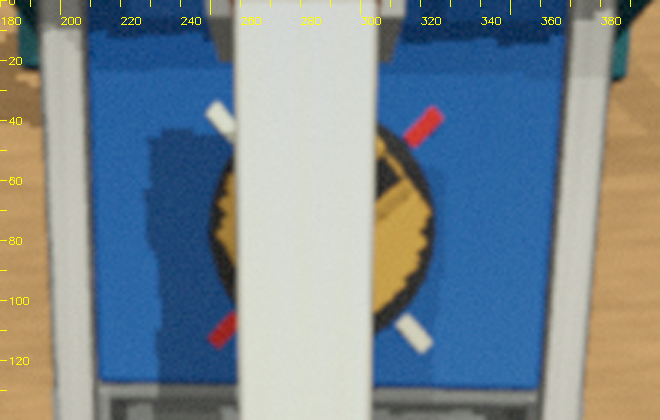

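View pics/w4d.png

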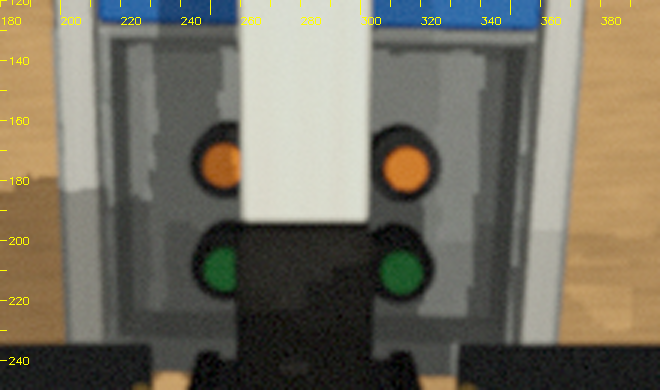

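Run:
```python
from h import *
import pickle
c=pickle.load(open("w4.pkl","rb"))
m=unproj(c,[(253.3,39.3),(321.3,41.7),(254,110),(318,111)],.066)
print(m.round(4),m.mean(0),np.degrees(np.arctan2(*(m[1]-m[2])[[1,0]])),np.degrees(np.arctan2(*(m[0]-m[3])[[1,0]])),np.linalg.norm(m[1]-m[2]),np.linalg.norm(m[0]-m[3]))
e=unproj(c,[(194,16.7),(202,233),(380.7,16.7),(364.3,235)],.060)
print(e, np.degrees(np.arctan2(*(e[0]-e[1])[[1,0]])),np.degrees(np.arctan2(*(e[2]-e[3])[[1,0]])))
f=unproj(c,[(180+100/3,127.5),(180+536/3,130)],.066);print("front edge",f,np.degrees(np.arctan2(*(f[0]-f[1])[[1,0]]))-90)
k,D=pickle.load(open("kd.pkl","rb"));print(D,np.degrees(D[2]))
o=env.get_obs();R_=c["pose"]
# held key: x edges
q=unproj(c,[(259,0),(302,0)],o["tool_pos"][2]-.051+.011);print(q)
```

```text
[[ 0.5945 -0.1624  0.066 ]
 [ 0.5905 -0.2149  0.066 ]
 [ 0.5422 -0.1595  0.066 ]
 [ 0.5391 -0.2115  0.066 ]] [ 0.56656997 -0.18707134  0.066     ] -48.9091211510413 41.525827504936935 0.07345811125160288 0.07402700383096239
[[ 0.61402082 -0.11695125  0.06      ]
 [ 0.43738297 -0.10471305  0.06      ]
 [ 0.60754631 -0.26206137  0.06      ]
 [ 0.42885043 -0.25255744  0.06      ]] -3.9633541924156734 -3.0444069101142635
front edge [[ 0.5299192  -0.12519272  0.066     ]
 [ 0.52257732 -0.24472224  0.066     ]] -3.514871674739908
[ 0.52395827 -0.18053221 -0.0480126 ] -2.750919501319563
[[ 0.57298182 -0.17499779  0.21137344]
 [ 0.57229428 -0.19038746  0.21137344]]
```

Call:
{"op": "drive_tool", "data": {
  "commands": [
    [0, 0, 1, 0, 0, 1.1, 0],
    [0, 0, 1.5, 0, 0, 0, 0],
    [0, 0, 1, 0, 0, 0, 0],
    [0, 0.2, 0, 0, 0, 0, 0],
    [0, 0, 0, 0, 0, 0, 0],
    [0, 0, 0, 0, 0, 0, 0]
  ]
}}

```text
time_s: 8.35
tool_pos: [0.462, -0.1807, 0.217]
tool_rot: [180.0, -0.0, -3.5]
force: [-0.6, -0.2, -1.6]
grip_width: 0.0195
```

Call:
{"op": "drive_tool", "data": {
  "commands": [
    [0.5, 0, 0, 0, 0, 0, 0],
    [1, 0, 0, 0, 0, 0, 0],
    [1.5, 0, 0, 0, 0, 0, 0],
    [2, 0, 0, 0, 0, 0, 0],
    [1.5, 0, 0, 0, 0, 0, 0],
    [1.4, 0, 0, 0, 0, 0, 0],
    [0.8, 0, 0, 0, 0, 0, 0],
    [0.3, 0, 0, 0, 0, 0, 0],
    [0, 0, 0, 0, 0, 0, 0],
    [0, 0, 0, 0, 0, 0, 0],
    [0, 0, 0, 0, 0, 0, 0]
  ]
}}

```text
time_s: 9.27
tool_pos: [0.5509, -0.1862, 0.2168]
tool_rot: [-180.0, 0.0, -3.6]
force: [0.6, 0.5, -0.3]
grip_width: 0.0197
```

Run:
```python
from h import *
import pickle
o=env.get_obs();print(o["time_s"],o["tool_pos"],o["tool_rot"],o["force"],o["grip_width"])
c=env.read_camera("wrist");cv2.imwrite("pics/w5.png",c["img"]);pickle.dump(c,open("w5.pkl","wb"))
c=env.read_camera("side");crop(c,"d5.png",310,100,160,170,3)
c=env.read_camera("scene");crop(c,"s5.png",135,145,130,125,5)
```

```text
9.2667 [ 0.55092655 -0.18616749  0.21684984] [-1.79973801e+02  1.44151107e-02 -3.55077328e+00] [ 0.64469705  0.50931544 -0.32982475] 0.01974377340161874
```

View pics/w5.png

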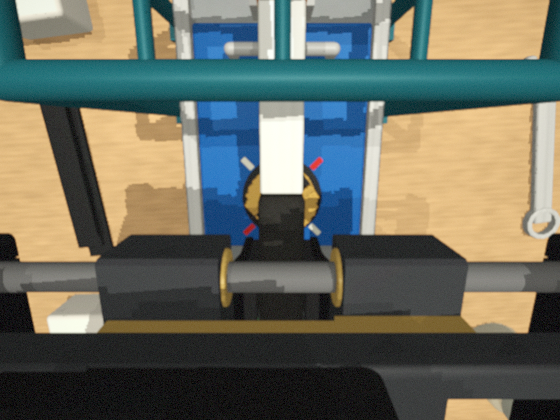

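View pics/s5.png

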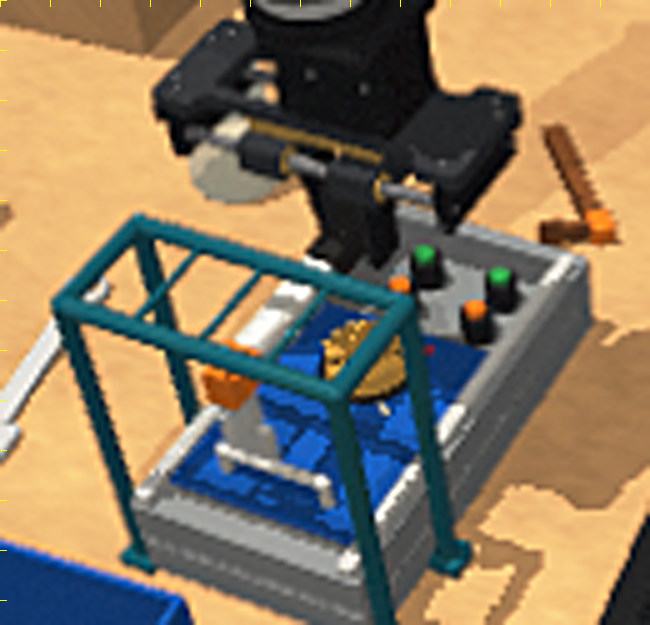

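View pics/d5.png

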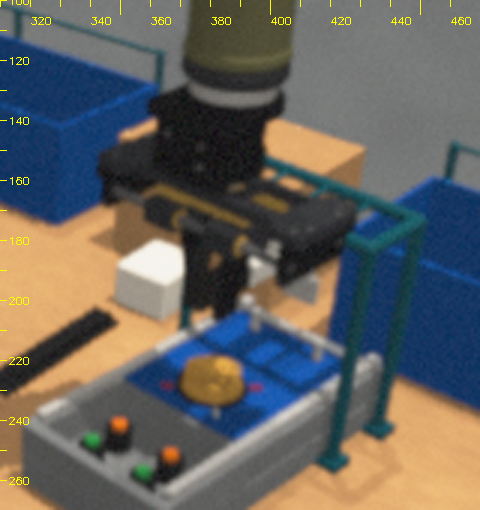

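Run:
```python
from h import *
import pickle
c=pickle.load(open("w5.pkl","rb"));o=env.get_obs()
crop(c,"w5c.png",180,0,200,130,4)
b=unproj(c,[(227,49),(340,48)],.082);print(b,b.mean(0))
m=unproj(c,[(247.5,163),(316,162.5),(250,230),(314,229.5)],.066);print(m.mean(0))
T=o["tool_pos"];Ro=R.from_euler('xyz',o["tool_rot"],degrees=True)
# tip relative tool: x=128mm, z=51+61
tip=T+Ro.apply([[.128,-.016,.112],[.128,.016,.112],[.128,0,.112]]);print(tip)
s=env.read_camera("scene");print(proj(s,tip),proj(s,b))
```

```text
[[ 0.66812185 -0.15873318  0.082     ]
 [ 0.66415063 -0.23069847  0.082     ]] [ 0.66613624 -0.19471583  0.082     ]
[ 0.56601786 -0.18744628  0.066     ]
[[ 0.67995218 -0.17789653  0.10501705]
 [ 0.67797643 -0.20983547  0.104997  ]
 [ 0.6789643  -0.193866    0.10500703]]
[[189.92451469 237.26504402]
 [180.00653451 233.84836072]
 [184.93956702 235.54902075]] [[199.56753534 241.56140224]
 [177.54021128 234.10103404]]
```

View pics/w5c.png

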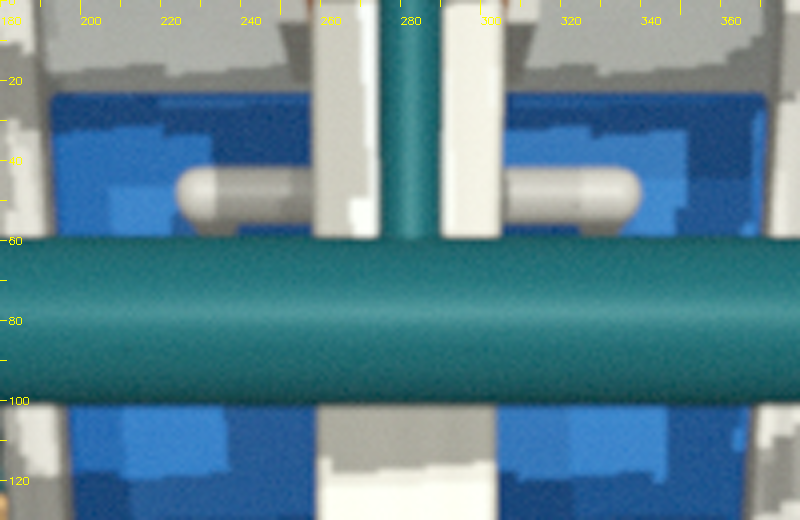

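Call:
{"op": "drive_tool", "data": {
  "commands": [
    [0, 0, 0.6, 0, 0, 0, 0],
    [0, 0, 0.8, 0, 0, 0, 0],
    [0, 0, 0.8, 0, 0, 0, 0],
    [0, 0, 0.6, 0, 0, 0, 0],
    [0, 0, 0.4, 0, 0, 0, 0],
    [0, 0, 0.2, 0, 0, 0, 0],
    [0, 0, 0, 0, 0, 0, 0],
    [0, 0, 0, 0, 0, 0, 0],
    [0, 0, 0, 0, 0, 0, 0]
  ]
}}

```text
time_s: 10.22
tool_pos: [0.5519, -0.1861, 0.1831]
tool_rot: [180.0, -0.0, -3.5]
force: [-0.9, -0.0, -2.0]
grip_width: 0.0195
```

Run:
```python
from h import *
import pickle
c=env.read_camera("scene");crop(c,"s6.png",135,145,130,125,5)
c=env.read_camera("wrist");cv2.imwrite("pics/w6.png",c["img"])
```

```text
(no output)
```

View pics/s6.png

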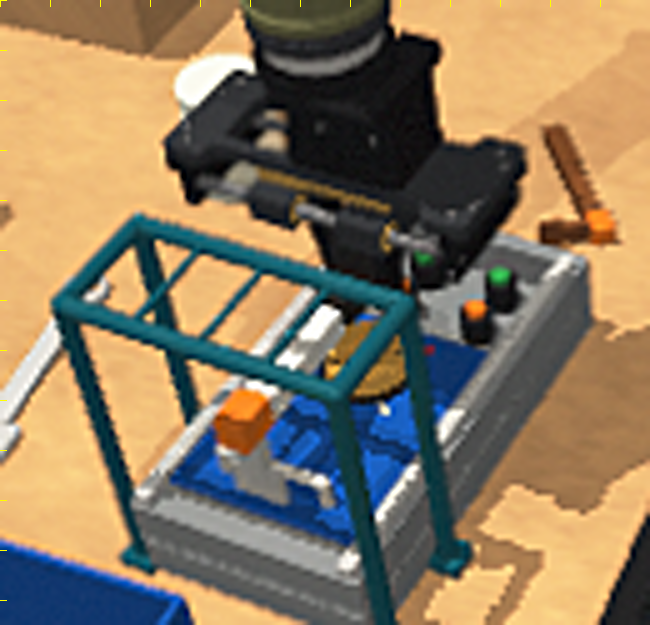

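Call:
{"op": "drive_tool", "data": {
  "commands": [
    [-0.3, 0, 0, 0, 0, 0, 0],
    [-0.4, 0, 0, 0, 0, 0, 0],
    [-0.5, 0, 0, 0, 0, 0, 0],
    [-0.6, 0, 0, 0, 0, 0, 0],
    [-0.7, 0, 0, 0, 0, 0, 0],
    [-0.7, 0, 0, 0, 0, 0, 0],
    [-0.7, 0, 0, 0, 0, 0, 0],
    [-0.7, 0, 0, 0, 0, 0, 0],
    [-0.7, 0, 0, 0, 0, 0, 0],
    [-0.7, 0, 0, 0, 0, 0, 0],
    [-0.7, 0, 0, 0, 0, 0, 0],
    [-0.6, 0, 0, 0, 0, 0, 0],
    [-0.5, 0, 0, 0, 0, 0, 0],
    [-0.4, 0, 0, 0, 0, 0, 0],
    [-0.3, 0, 0, 0, 0, 0, 0],
    [0, 0, 0, 0, 0, 0, 0]
  ]
}}

```text
time_s: 11.65
tool_pos: [0.4658, -0.1807, 0.1827]
tool_rot: [-180.0, 0.1, -3.5]
force: [1.0, 0.2, -0.9]
grip_width: 0.0193
```

Run:
```python
from h import *
import pickle
o=env.get_obs();print(o["time_s"],o["tool_pos"],o["tool_rot"],o["force"],o["grip_width"])
c=env.read_camera("scene");crop(c,"s7.png",135,145,130,125,5)
c=env.read_camera("wrist");cv2.imwrite("pics/w7.png",c["img"])
```

```text
11.65 [ 0.46584873 -0.18071922  0.18270624] [-1.79964253e+02  6.65090213e-02 -3.52869376e+00] [ 1.03296809  0.20157903 -0.91625419] 0.019311135322870956
```

View pics/s7.png

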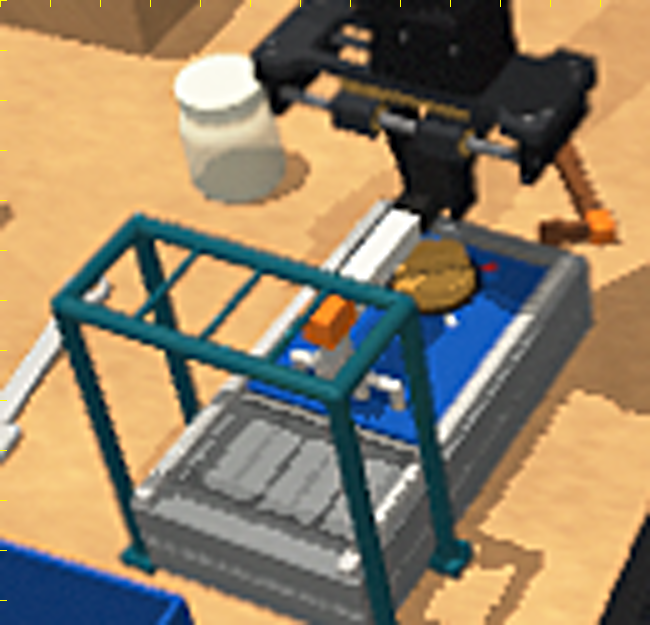

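View pics/w7.png

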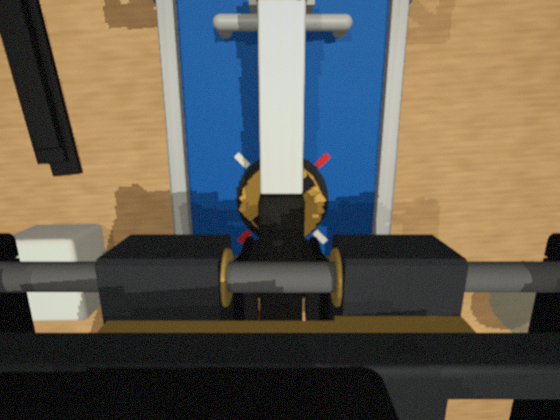

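Call:
{"op": "drive_tool", "data": {
  "commands": [
    [-0.2, 0, 0, 0, 0, 0, 0],
    [-0.2, 0, 0, 0, 0, 0, 0],
    [-0.2, 0, 0, 0, 0, 0, 0],
    [-0.1, 0, 0, 0, 0, 0, 0],
    [0, 0, 0, 0, 0, 0, 0]
  ]
}}

```text
time_s: 12.17
tool_pos: [0.4596, -0.1803, 0.1827]
tool_rot: [-180.0, 0.0, -3.5]
force: [2.6, -1.1, -1.5]
grip_width: 0.0192
```

Call:
{"op": "drive_tool", "data": {
  "commands": [
    [-0.1, 0, 0, 0, 0, 0, 0],
    [-0.1, 0, 0, 0, 0, 0, 0],
    [0, 0, 0, 0, 0, 0, 0]
  ]
}}

```text
time_s: 12.42
tool_pos: [0.4576, -0.1802, 0.1827]
tool_rot: [-180.0, 0.0, -3.5]
force: [3.5, -0.5, -2.0]
grip_width: 0.0197
```

Call:
{"op": "drive_tool", "data": {
  "commands": [
    [-0.1, 0, 0, 0, 0, 0, 0],
    [-0.1, 0, 0, 0, 0, 0, 0],
    [0, 0, 0, 0, 0, 0, 0]
  ]
}}

```text
time_s: 12.67
tool_pos: [0.456, -0.1801, 0.1828]
tool_rot: [-180.0, -0.0, -3.5]
force: [4.9, 0.1, -3.4]
grip_width: 0.0196
```

Call:
{"op": "drive_tool", "data": {
  "commands": [
    [-0.1, 0, 0, 0, 0, 0, 0],
    [-0.1, 0, 0, 0, 0, 0, 0],
    [0, 0, 0, 0, 0, 0, 0]
  ]
}}

```text
time_s: 12.92
tool_pos: [0.4558, -0.18, 0.1832]
tool_rot: [180.0, -0.3, -3.5]
force: [9.4, -0.4, -7.3]
grip_width: 0.0195
```

Run:
```python
from h import *
import pickle
o=env.get_obs();print(o["time_s"],o["tool_pos"],o["tool_rot"],o["force"],o["grip_width"])
c=env.read_camera("scene");crop(c,"s8.png",135,145,130,125,5)
c=env.read_camera("wrist");cv2.imwrite("pics/w8.png",c["img"]);pickle.dump(c,open("w8.pkl","wb"))
```

```text
12.9167 [ 0.45575762 -0.17995061  0.18323083] [179.95668115  -0.30381463  -3.49364114] [ 9.3965239  -0.35358174 -7.27005713] 0.019472713048979302
```

View pics/s8.png

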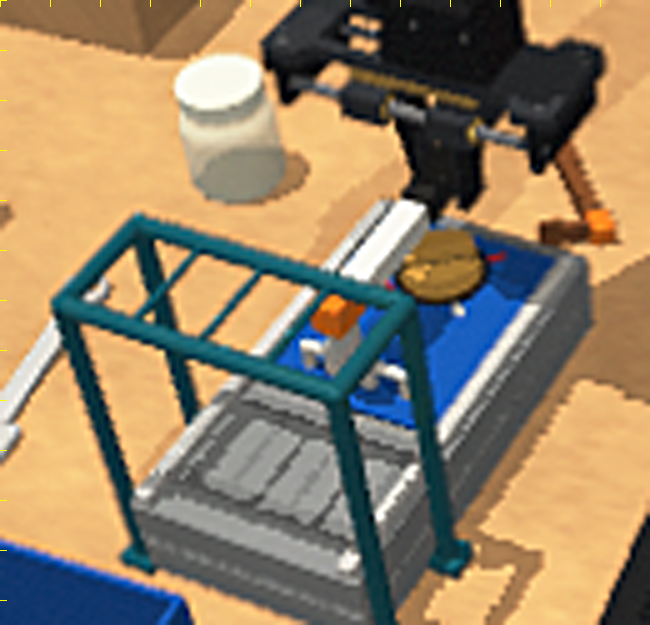

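View pics/w8.png

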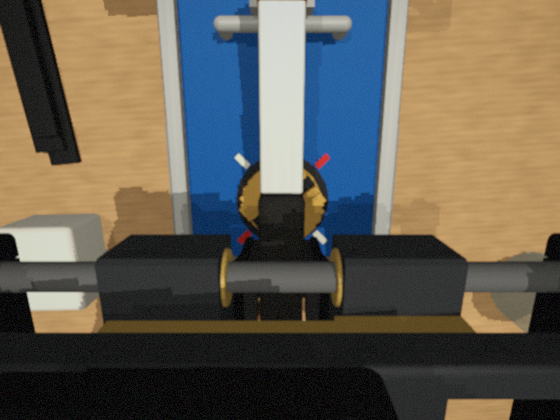

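Call:
{"op": "drive_tool", "data": {
  "commands": [
    [0.3, 0, 0, 0, 0, 0, 0],
    [0.3, 0, 0, 0, 0, 0, 0],
    [0, 0, 0, 0, 0, 0, 0],
    [0, 0, -0.5, 0, 0, 0, 0],
    [0, 0, -1, 0, 0, 0, 0],
    [0, 0, -2, 0, 0, 0, 0],
    [0, 0, -2, 0, 0, 0, 0],
    [0, 0, -1, 0, 0, 0, 0],
    [0, 0, -0.5, 0, 0, 0, 0],
    [0, 0, 0, 0, 0, 0, 0],
    [0, 0, 0, 0, 0, 0, 0],
    [0, 0, 0, 0, 0, 0, 0]
  ]
}}

```text
time_s: 14.02
tool_pos: [0.4591, -0.1801, 0.2518]
tool_rot: [-180.0, 0.1, -3.5]
force: [0.3, 0.7, -1.5]
grip_width: 0.0196
```

Run:
```python
from h import *
import pickle
o=env.get_obs();print(o["time_s"],o["tool_pos"],o["tool_rot"],o["force"],o["grip_width"])
c=env.read_camera("wrist");cv2.imwrite("pics/w9.png",c["img"]);pickle.dump(c,open("w9.pkl","wb"))
crop(c,"w9c.png",170,0,230,240,3)
```

```text
14.0167 [ 0.45914517 -0.18008933  0.25175792] [-1.79985932e+02  1.07253508e-01 -3.51615221e+00] [ 0.29503616  0.739533   -1.54289743] 0.0196489365856026
```

View pics/w9.png

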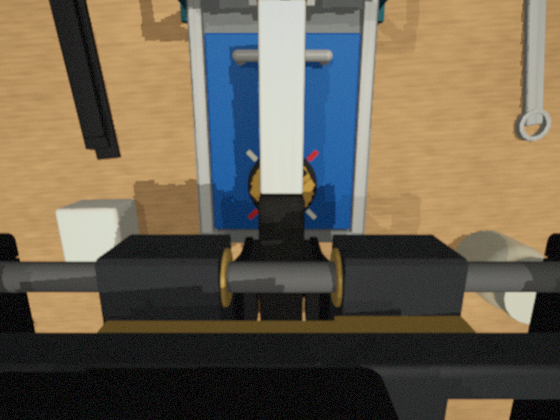

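View pics/w9c.png

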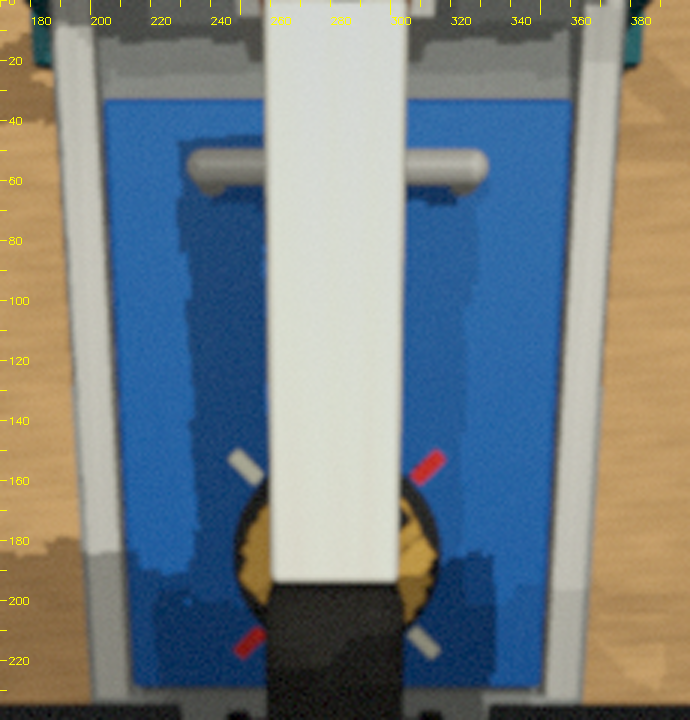

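Run:
```python
from h import *
import pickle
c=pickle.load(open("w9.pkl","rb"))
m=unproj(c,[(251.3,155.3),(312.7,155.7),(252.7,214),(311,214)],.066);print(m.mean(0),np.degrees(np.arctan2(*(m[1]-m[2])[[1,0]]))+45,np.degrees(np.arctan2(*(m[0]-m[3])[[1,0]]))-45)
b=unproj(c,[(232,55.7),(333,55)],.082);print(b.mean(0),np.degrees(np.arctan2(*(b[0]-b[1])[[1,0]]))-90)
a=lambda x,y:(170+x/3,y/3)
q=unproj(c,[a(105,100),a(570,99),a(545,686),a(132,687)],.066);print(q,q[:2].mean(0),q[2:].mean(0))
```

```text
[ 0.4767098  -0.18166425  0.066     ] -3.9991614873498804 -3.4687116822077257
[ 0.57677562 -0.18824318  0.082     ] -3.218307091968555
[[ 0.59921915 -0.12975096  0.066     ]
 [ 0.59197111 -0.24919392  0.066     ]
 [ 0.43380246 -0.24131014  0.066     ]
 [ 0.44116782 -0.11876151  0.066     ]] [ 0.59559513 -0.18947244  0.066     ] [ 0.43748514 -0.18003583  0.066     ]
```

Call:
{"op": "drive_tool", "data": {
  "commands": [
    [0, -1, 0, 0, 0, 0, 0],
    [0, -2, 0, 0, 0, 0, 0],
    [0, -3, 0, 0, 0, 0, 0],
    [0, -3, 0, 0, 0, 0, 0],
    [0, -3.5, 0, 0, 0, 0, 0],
    [0, -3.5, 0, 0, 0, 0, 0],
    [0, -3.5, 0, 0, 0, 0, 0],
    [0, -3.5, 0, 0, 0, 0, 0],
    [0, -3.5, 0, 0, 0, 0, 0],
    [0, -3.5, 0, 0, 0, 0, 0],
    [0, -3, 0, 0, 0, 0, 0],
    [0, -2.5, 0, 0, 0, 0, 0],
    [0, -1.5, 0, 0, 0, 0, 0],
    [0, -0.8, 0, 0, 0, 4, 0],
    [0, 0, 0, 0, 0, 5, 0],
    [0, 0, 0, 0, 0, 3.9, 0],
    [0, 0, 0, 0, 0, 0, 0],
    [0, 0, 0, 0, 0, 0, 0],
    [0, 0, 0, 0, 0, 0, 0],
    [0, 0, 0, 0, 0, 0, 0]
  ]
}}

```text
time_s: 15.73
tool_pos: [0.483, 0.1966, 0.2526]
tool_rot: [180.0, 0.0, -16.4]
force: [0.5, -0.5, -1.0]
grip_width: 0.0196
```

Run:
```python
from h import *
import pickle
o=env.get_obs();print(o["time_s"],o["tool_pos"],o["tool_rot"],o["force"],o["grip_width"])
d=np.array([.4827,.1971,.127])-o["tool_pos"];print(R.from_euler('xyz',o["tool_rot"],degrees=True).inv().apply(d)*100)
c=env.read_camera("wrist");cv2.imwrite("pics/w10.png",c["img"]);pickle.dump(c,open("w10.pkl","wb"))
c=env.read_camera("side");crop(c,"d10.png",190,90,130,110,5)
```

```text
15.7333 [0.4830333  0.19655454 0.25262201] [ 1.79991307e+02  7.77704452e-03 -1.63898724e+01] [ 0.52607026 -0.48891932 -1.01909712] 0.019553523989103306
[-0.04566178 -0.04483097 12.56220074]
```

View pics/w10.png

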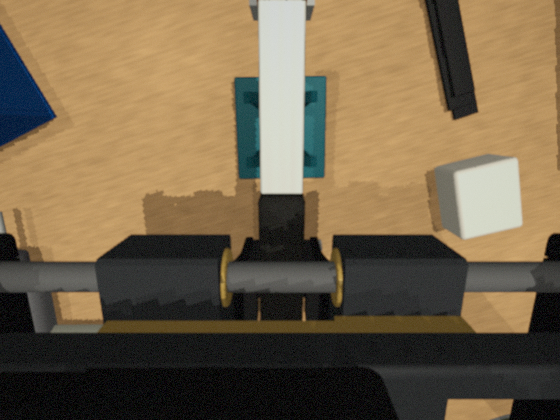

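View pics/d10.png

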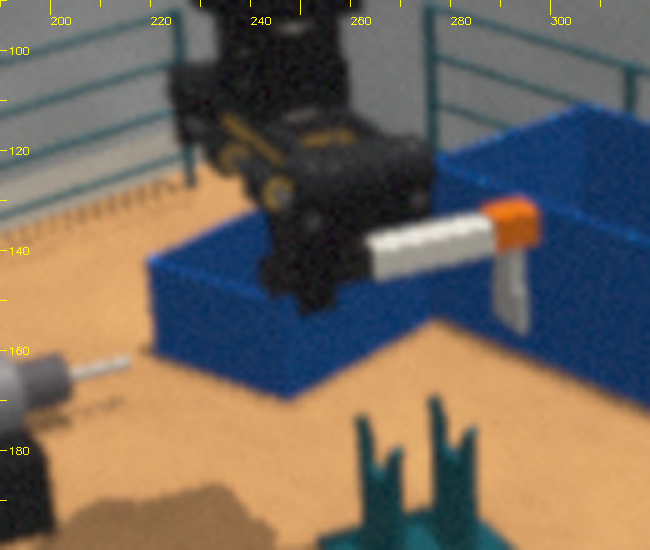

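Same view as when it left the rest (head at about (283,10), base at (281,127)); key unchanged in grip. Lower it.

Call:
{"op": "drive_tool", "data": {
  "commands": [
    [0, 0, 1, 0, 0, 0, 0],
    [0, 0, 2, 0, 0, 0, 0],
    [0, 0, 2.5, 0, 0, 0, 0],
    [0, 0, 2.5, 0, 0, 0, 0],
    [0, 0, 1.8, 0, 0, 0, 0],
    [0, 0, 1.2, 0, 0, 0, 0],
    [0, 0, 0.8, 0, 0, 0, 0],
    [0, 0, 0.4, 0, 0, 0, 0],
    [0, 0, 0.2, 0, 0, 0, 0],
    [0, 0, 0, 0, 0, 0, 0],
    [0, 0, 0, 0, 0, 0, 0],
    [0, 0, 0, 0, 0, 0, 0]
  ]
}}

```text
time_s: 16.83
tool_pos: [0.4836, 0.1973, 0.1297]
tool_rot: [-179.9, -0.1, -16.4]
force: [-0.6, 0.9, -1.7]
grip_width: 0.0195
```

Call:
{"op": "drive_tool", "data": {
  "commands": [
    [0, 0, 0.2, 0, 0, 0, 0],
    [0, 0, 0, 0, 0, 0, 0],
    [0, 0, 0, 0, 0, 0, 0]
  ]
}}

```text
time_s: 17.08
tool_pos: [0.4831, 0.1971, 0.127]
tool_rot: [-180.0, -0.0, -16.4]
force: [0.3, -0.4, -0.5]
grip_width: 0.0195
```

Call:
{"op": "drive_tool", "data": {
  "commands": [
    [0, 0, 0, 0, 0, 0, 0.3],
    [0, 0, 0, 0, 0, 0, 0.4],
    [0, 0, 0, 0, 0, 0, 0.5],
    [0, 0, 0, 0, 0, 0, 0.6],
    [0, 0, 0, 0, 0, 0, 0.6],
    [0, 0, -1, 0, 0, 0, 0.6],
    [0, 0, -3, 0, 0, 0, 0.6],
    [0, 0, -3, 0, 0, 0, 0.6],
    [0, 0, -3, 0, 0, 0, 0.6],
    [0, 0, -1.5, 0, 0, 0, 0.6],
    [0, 0, 0, 0, 0, 0, 0.6],
    [0, 0, 0, 0, 0, 0, 0.6],
    [0, 0, 0, 0, 0, 0, 0.6]
  ]
}}

```text
time_s: 18.17
tool_pos: [0.4825, 0.1968, 0.2412]
tool_rot: [180.0, 0.1, -16.4]
force: [0.3, 0.2, -0.7]
grip_width: 0.0524
```

Run:
```python
from h import *
import pickle
o=env.get_obs();print(o["time_s"],o["tool_pos"],o["tool_rot"],o["force"],o["grip_width"])
c=env.read_camera("wrist");cv2.imwrite("pics/w11.png",c["img"]);pickle.dump(c,open("w11.pkl","wb"))
crop(c,"w11c.png",200,0,160,240,3)
c=env.read_camera("side");crop(c,"d11.png",190,90,130,110,5)
```

```text
18.1667 [0.48245472 0.19675433 0.24116704] [ 1.79958837e+02  5.07511853e-02 -1.64180402e+01] [ 0.34466319  0.23354531 -0.6635731 ] 0.0523552812145326
```

View pics/w11c.png

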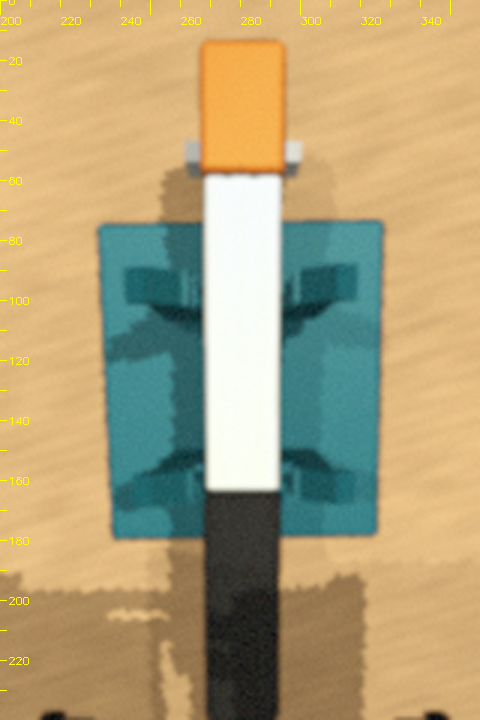

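View pics/d11.png

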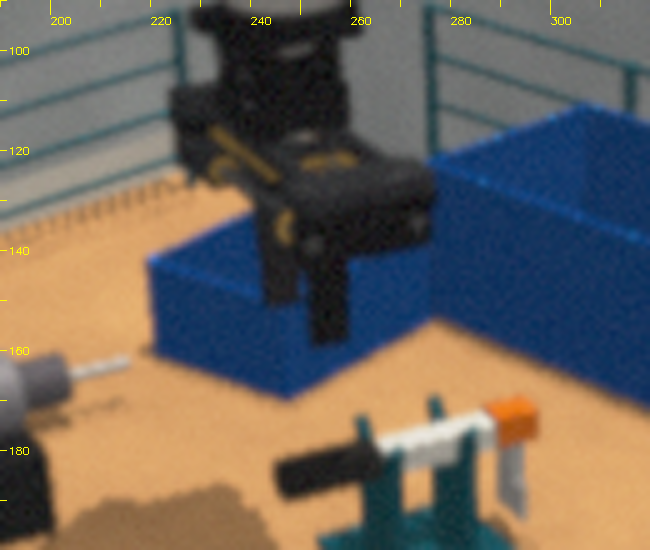

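Run:
```python
from h import *
import pickle
c=pickle.load(open("w11.pkl","rb"));o=env.get_obs()
# alum edges cols: row57.5: 268..293.7 ; row163.5: 268.7..293
q=unproj(c,[(200+205/3,57.5),(200+281/3,57.5),(200+206/3,163.5),(200+279/3,163.5),(200+200/3,13.7),(200+285/3,13.7)],.087)
h=(q[0]+q[1])/2;t=(q[2]+q[3])/2;e=(q[4]+q[5])/2
u=(e-t);u/=np.linalg.norm(u)
print(np.linalg.norm(h-t),np.linalg.norm(e-t),np.degrees(np.arctan2(u[1],u[0])),np.linalg.norm(q[0]-q[1]))
org=(h+t)/2-u*.015;head=org+u*.066;print(org,head,org+u*-.062)
d=np.array([head[0],head[1],.127])-o["tool_pos"];print(R.from_euler('xyz',o["tool_rot"],degrees=True).inv().apply(d)*100)
```

```text
0.07355736689942645 0.10090267434463739 -16.496656716881173 0.01763556012990241
[0.54192131 0.17953659 0.087     ] [0.6052045  0.16079527 0.087     ] [0.48247345 0.19714208 0.087     ]
[12.82936411 -0.05874688 11.32072819]
```

Call:
{"op": "drive_tool", "data": {
  "commands": [
    [1, 0, 0, 0, 0, 0, 0.6],
    [2, 0, 0, 0, 0, 0, 0.6],
    [3.2, 0, 0, 0, 0, 0, 0.6],
    [3.2, 0, 0, 0, 0, 0, 0.6],
    [2, 0, 0, 0, 0, 0, 0.6],
    [1.4, 0, 0, 0, 0, 0, 0.6],
    [0, 0, 0, 0, 0, 0, 0.6],
    [0, 0, 1, 0, 0, 0, 0.6],
    [0, 0, 2, 0, 0, 0, 0.6],
    [0, 0, 2.5, 0, 0, 0, 0.6],
    [0, 0, 2.5, 0, 0, 0, 0.6],
    [0, 0, 1.7, 0, 0, 0, 0.6],
    [0, 0, 1, 0, 0, 0, 0.6],
    [0, 0, 0.6, 0, 0, 0, 0.6],
    [0, 0, 0, 0, 0, 0, 0.6],
    [0, 0, 0, 0, 0, 0, 0.6],
    [0, 0, 0, 0, 0, 0, 0.6],
    [0, 0, 0, 0, 0, 0, 0.6]
  ]
}}

```text
time_s: 19.77
tool_pos: [0.6066, 0.161, 0.1302]
tool_rot: [-179.9, -0.1, -16.4]
force: [0.8, 0.6, 0.5]
grip_width: 0.0522
```

Run:
```python
from h import *
o=env.get_obs();print(o["time_s"],o["tool_pos"],o["tool_rot"],o["force"],o["grip_width"])
d=np.array([.6055,.1608,.127])-o["tool_pos"];print(R.from_euler('xyz',o["tool_rot"],degrees=True).inv().apply(d)*100)
c=env.read_camera("side");crop(c,"d12.png",190,100,150,120,5)
c=env.read_camera("scene");crop(c,"s12.png",270,150,120,120,5)
```

```text
19.7667 [0.60657153 0.16104893 0.13019488] [-1.79906936e+02 -1.13312882e-01 -1.64153780e+01] [0.80326017 0.55902414 0.4564129 ] 0.05218388594719751
[-0.09638192  0.0546776   0.31920934]
```

View pics/d12.png

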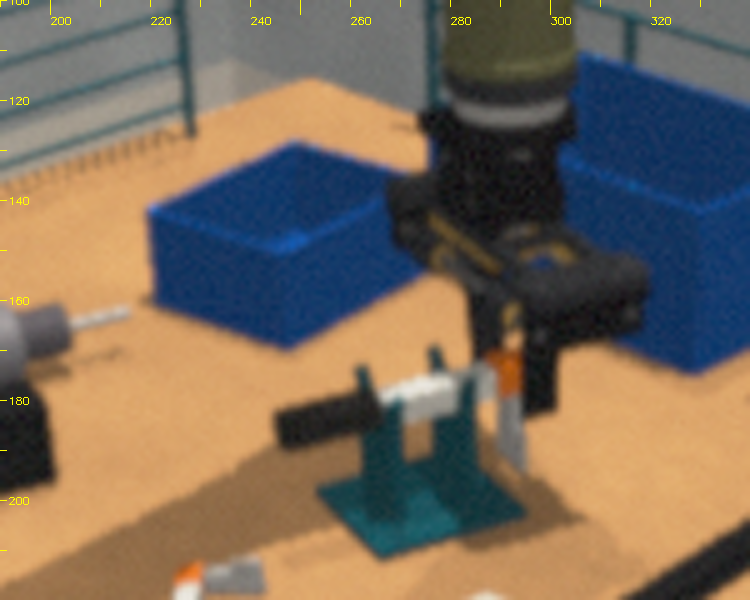

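View pics/s12.png

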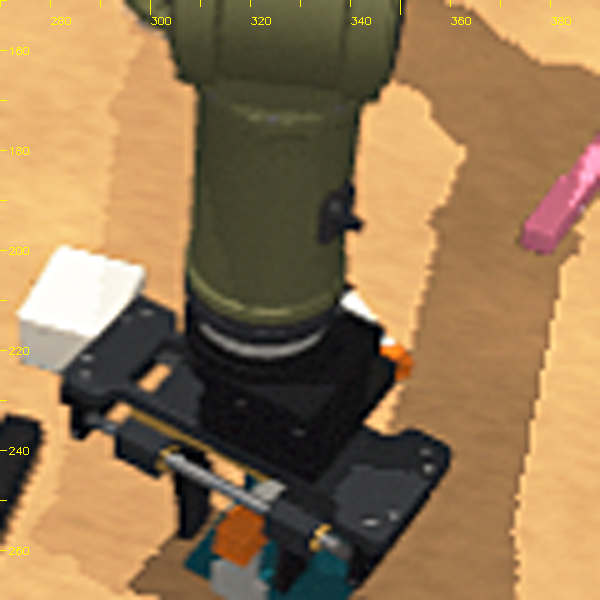

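Call:
{"op": "drive_tool", "data": {
  "commands": [
    [-0.1, 0, 0.3, 0, 0, 0, 0.6],
    [0, 0, 0, 0, 0, 0, 0.5],
    [0, 0, 0, 0, 0, 0, 0.3],
    [0, 0, 0, 0, 0, 0, 0],
    [0, 0, 0, 0, 0, 0, 0],
    [0, 0, 0, 0, 0, 0, 0],
    [0, 0, 0, 0, 0, 0, 0],
    [0, 0, 0, 0, 0, 0, 0]
  ],
  "force": 60
}}

```text
time_s: 20.53
tool_pos: [0.6049, 0.1611, 0.1258]
tool_rot: [-180.0, -0.0, -16.4]
force: [1.1, -0.8, -0.5]
grip_width: 0.0194
```

Call:
{"op": "drive_tool", "data": {
  "commands": [
    [0, 0, -0.6, 0, 0, 0, 0],
    [0, 0, -1.5, 0, 0, 0, 0],
    [0, 0, -2.5, 0, 0, 0, 0],
    [0, 0, -3, 0, 0, 0, 0],
    [0, 0, -2.5, 0, 0, 0, 0],
    [0, 0, -1.5, 0, 0, 0, 0],
    [0, 0, -0.9, 0, 0, 0, 0],
    [0, 0, 0, 0, 0, 0, 0],
    [0, 0, 0, 0, 0, 0, 0]
  ]
}}

```text
time_s: 21.28
tool_pos: [0.6046, 0.161, 0.2504]
tool_rot: [180.0, 0.0, -16.4]
force: [-0.3, -1.6, -1.9]
grip_width: 0.0192
```

Run:
```python
from h import *
import pickle
o=env.get_obs();print(o["time_s"],o["tool_pos"],o["tool_rot"],o["force"],o["wrist_torque"],o["grip_width"])
d=env.read_camera("side");s=env.read_camera("scene");pickle.dump((s,d),open("c13.pkl","wb"))
crop(d,"d13.png",210,90,140,110,5)
crop(d,"d13b.png",335,205,70,55,11)
crop(s,"s13b.png",200,180,60,45,13)
```

```text
21.2833 [0.60459147 0.16104912 0.25040559] [ 1.79997199e+02  1.65022740e-02 -1.64155363e+01] [-0.31516301 -1.6174441  -1.87967707] [-0.03538924  0.10315453  0.02139595] 0.019201647114068122
```

View pics/d13.png

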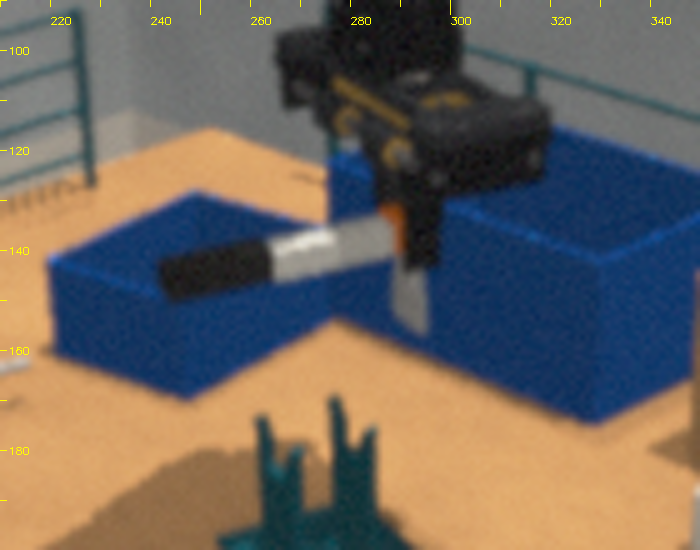

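View pics/d13b.png

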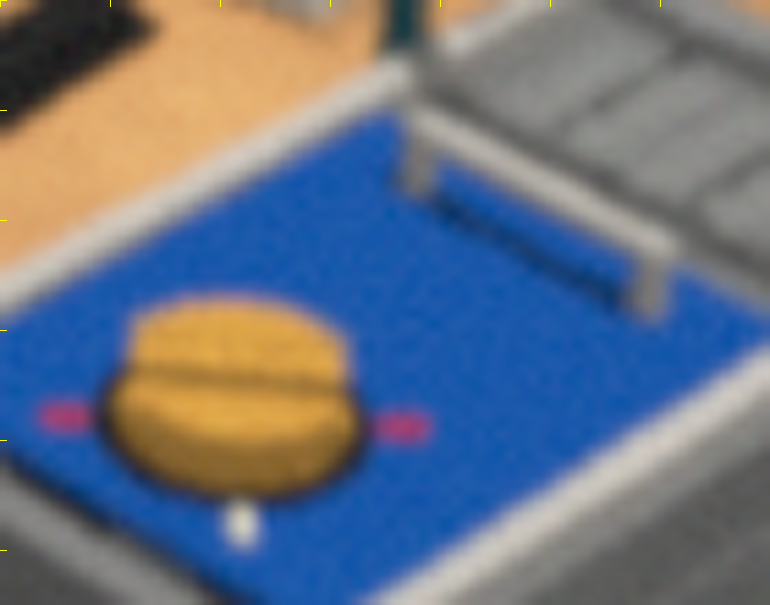

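View pics/s13b.png

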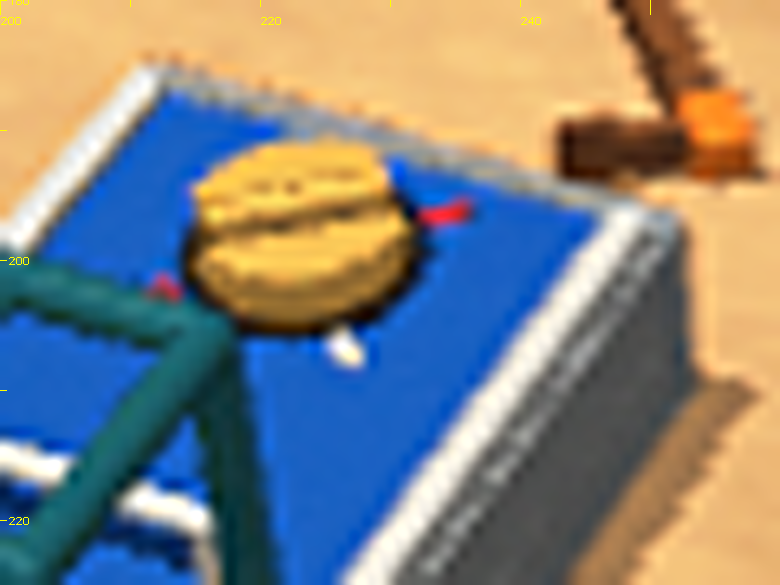

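Run:
```python
from h import *
import pickle
s,d=pickle.load(open("c13.pkl","rb"))
ang=lambda q:np.degrees(np.arctan2(*(q[1]-q[0])[[1,0]]))
A=lambda x,y:(335+x/11,205+y/11)
B=lambda x,y:(200+x/13,180+y/13)
for c,a,b,e,f in((d,A(65,415),A(400,428),A(128,370),A(345,390)),(s,B(165,290),B(445,215),B(212,232),B(385,200))):
    q=unproj(c,[a,b],.066);print("red",ang(q),q.mean(0),"slot",ang(unproj(c,[e,f],.081)),unproj(c,[e,f],.081).mean(0))
```

```text
red -49.421303014193555 [ 0.47674868 -0.18280553  0.066     ] slot -54.71367156052132 [ 0.47226128 -0.18610171  0.081     ]
red 131.32981607215163 [ 0.47705836 -0.17905922  0.066     ] slot 124.7218518295354 [ 0.48035382 -0.17751573  0.081     ]
```

Call:
{"op": "drive_tool", "data": {
  "commands": [
    [-0.1, 1, 0, 0, 0, 0, 0],
    [-0.15, 2, 0, 0, 0, 0, 0],
    [-0.2, 3, 0, 0, 0, 0, 0],
    [-0.22, 3, 0, 0, 0, 0, 0],
    [-0.22, 3, 0, 0, 0, 0, 0],
    [-0.22, 3, 0, 0, 0, 0, 0],
    [-0.22, 3, 0, 0, 0, 0, 0],
    [-0.22, 3, 0, 0, 0, 0, 0],
    [-0.22, 3, 0, 0, 0, 0, 0],
    [-0.22, 3, 0, 0, 0, 0, 0],
    [-0.2, 3, 0, 0, 0, 0, 0],
    [-0.2, 2.8, 0, 0, 0, 0, 0],
    [-0.2, 2, 0, 0, 0, 0, 0],
    [-0.1, 1.2, 0, 0, 0, 0, 0],
    [-0.1, 0.5, 0, 0, 0, 0, 0]
  ]
}}

```text
time_s: 22.63
tool_pos: [0.4733, -0.1834, 0.2502]
tool_rot: [180.0, 0.1, -16.6]
force: [0.2, 0.0, -1.1]
grip_width: 0.0194
```

Call:
{"op": "drive_tool", "data": {
  "commands": [
    [0, 0, 0, 0, 0, -4, 0],
    [0, 0, 0, 0, 0, -7, 0],
    [0, 0, 0, 0, 0, -7, 0],
    [0, 0, 0, 0, 0, -7, 0],
    [0, 0, 0, 0, 0, -7, 0],
    [0, 0, 0, 0, 0, -7, 0],
    [0, 0, 0, 0, 0, -7, 0],
    [0, 0, 0, 0, 0, -4, 0],
    [0, 0, 0, 0, 0, -1.9, 0],
    [0, 0, 0, 0, 0, 0, 0],
    [0, 0, 0, 0, 0, 0, 0],
    [0, 0, 0, 0, 0, 0, 0]
  ]
}}

```text
time_s: 23.63
tool_pos: [0.475, -0.1804, 0.2505]
tool_rot: [-180.0, 0.0, 35.5]
force: [1.0, 0.1, -1.7]
grip_width: 0.0196
```

Run:
```python
from h import *
o=env.get_obs();print(o["time_s"],o["tool_pos"],o["tool_rot"],o["force"],o["wrist_torque"],o["qpos"].round())
d=np.array([.4768,-.1815,.22])-o["tool_pos"];print(R.from_euler('xyz',o["tool_rot"],degrees=True).inv().apply(d)*100)
```

```text
23.6333 [ 0.47500531 -0.18044884  0.250481  ] [-1.79972358e+02  6.75566524e-03  3.54900624e+01] [ 1.04896358  0.12996767 -1.72561824] [-0.01631835  0.13103461  0.00684022] [-18.   2.  37. 107.  -1.  71. -35.]
[0.08545947 0.19124994 3.0479976 ]
```

Call:
{"op": "drive_tool", "data": {
  "commands": [
    [0.05, 0.2, 1, 0, 0, 0, 0],
    [0, 0, 1.6, 0, 0, 0, 0],
    [0, 0, 1, 0, 0, 0, 0],
    [0, 0, 0.4, 0, 0, 0, 0],
    [0, 0, 0, 0, 0, 0, 0],
    [0, 0, 0, 0, 0, 0, 0],
    [0, 0, 0, 0, 0, 0, 0]
  ]
}}

```text
time_s: 24.22
tool_pos: [0.4768, -0.1827, 0.2113]
tool_rot: [180.0, -0.0, 35.5]
force: [0.7, 0.3, -0.9]
grip_width: 0.0194
```

```bash
cat > look.py <<'E'
from h import *
import sys,pickle
n=sys.argv[1]
o=env.get_obs();print(o["time_s"],o["tool_pos"],o["tool_rot"],o["force"],o["wrist_torque"],o["grip_width"])
s=env.read_camera("scene");d=env.read_camera("side");w=env.read_camera("wrist");pickle.dump((s,d,w,o),open(f"c{n}.pkl","wb"))
crop(s,f"s{n}.png",195,165,75,58,10);crop(d,f"d{n}.png",325,180,85,75,9);cv2.imwrite(f"pics/w{n}.png",w["img"])
T=o["tool_pos"];Ro=R.from_euler('xyz',o["tool_rot"],degrees=True)
tip=T+Ro.apply([[0.0005,-.016,.112],[0.0005,.016,.112]])
cam=[.4768,-.1815,.081];print("tip",tip.round(4).tolist())
print("scene tip",proj(s,tip).round(1).tolist(),"cam",proj(s,cam).round(1));print("side tip",proj(d,tip).round(1).tolist(),"cam",proj(d,cam).round(1))
E
python3 look.py 14
```

```text
24.2167 [ 0.47683414 -0.18268318  0.21126198] [ 1.79957858e+02 -3.80336501e-02  3.54729957e+01] [ 0.69656431  0.34846372 -0.94821664] [-0.03521437  0.04910949  0.01704952] 0.019408102924165678
tip [[0.4681, -0.1694, 0.0993], [0.4866, -0.1954, 0.0993]]
scene tip [[226.5, 190.2], [216.1, 192.2]] cam [[222.3 195.6]]
side tip [[350.2, 231.0], [364.1, 232.2]] cam [[356.1 237.9]]
```

View pics/s14.png

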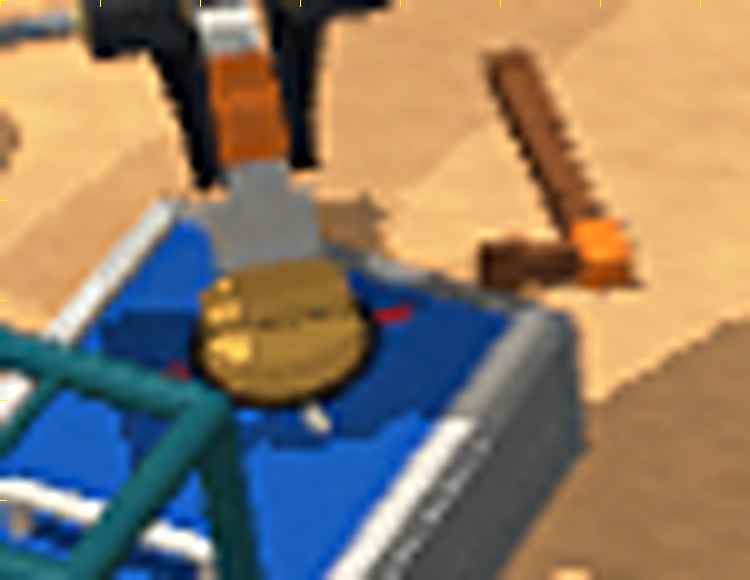

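View pics/d14.png

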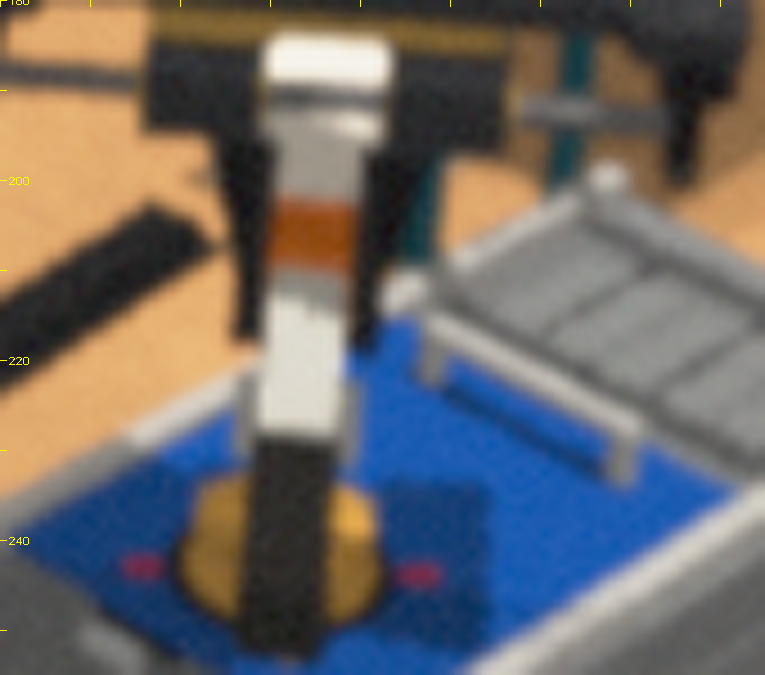

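View pics/w14.png

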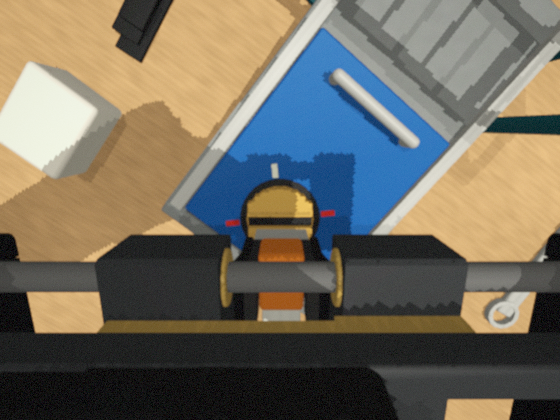

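Run:
```python
from h import *
import pickle
s,d,w,o=pickle.load(open("c14.pkl","rb"));crop(w,"w14c.png",215,155,135,95,6)
```

View pics/w14c.png

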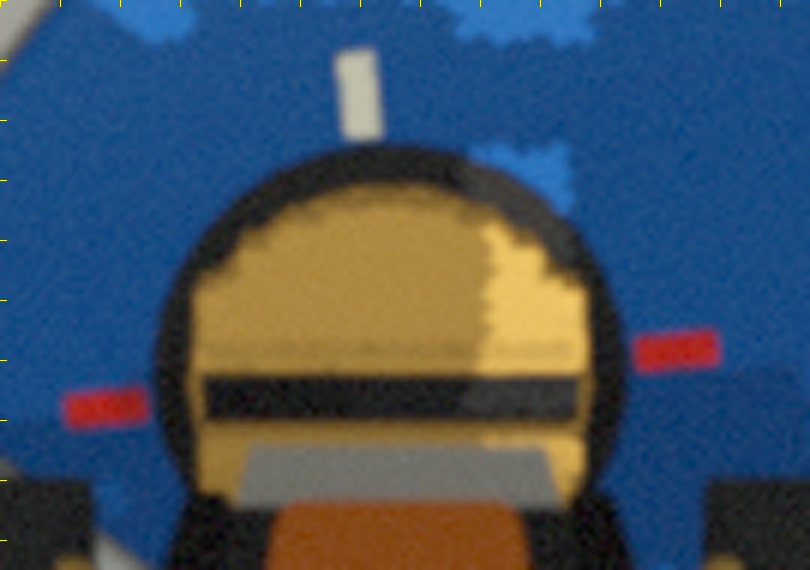

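Run:
```python
from h import *
import pickle
s,d,w,o=pickle.load(open("c14.pkl","rb"))
T=o["tool_pos"];Ro=R.from_euler('xyz',o["tool_rot"],degrees=True)
A=lambda x,y:(215+x/6,155+y/6)
def tl(uv,z):
    q=unproj(w,[uv],z)[0];return (Ro.inv().apply(q-T)*1000).round(1),q.round(4)
print("redmid",tl(A(390.5,380),.066))
for n,y,z in(("lip top",350,.081),("band top",375,.079),("band top",375,.070),("band bot",420,.079),("band bot",420,.07),("lip bot",433,.081)):print(n,z,tl(A(390,y),z))
print("slot ends",tl(A(205,375),.079),tl(A(583,375),.079), tl(A(195,350),.081),tl(A(585,350),.081))
print("blade tip front corners obs",tl(A(250,445),.0993),tl(A(548,445),.0993))
print(proj(w,T+Ro.apply([[.003,-.016,.112],[.003,.016,.112]])))
for z in (.070,.079,.081):print(z,proj(w,[*T[:2],z]))
r=[unproj(w,[A(105,408)],.066)[0],unproj(w,[A(676,352)],.066)[0]];print(np.degrees(np.arctan2(*(r[1]-r[0])[[1,0]])))
```

```text
redmid (array([  0. ,  -0.5, 145.3]), array([ 0.4767, -0.1823,  0.066 ]))
lip top 0.081 (array([  8. ,  -0.5, 130.3]), array([ 0.4831, -0.1777,  0.081 ]))
band top 0.079 (array([  4.3,  -0.5, 132.3]), array([ 0.4802, -0.1798,  0.079 ]))
band top 0.07 (array([  1.8,  -0.6, 141.3]), array([ 0.4781, -0.1812,  0.07  ]))
band bot 0.079 (array([ -1.3,  -0.6, 132.3]), array([ 0.4756, -0.183 ,  0.079 ]))
band bot 0.07 (array([ -4. ,  -0.6, 141.3]), array([ 0.4734, -0.1846,  0.07  ]))
lip bot 0.081 (array([ -2.3,  -0.5, 130.3]), array([ 0.4748, -0.1836,  0.081 ]))
slot ends (array([  4.4, -22.6, 132.2]), array([ 0.4674, -0.1618,  0.079 ])) (array([  4.3,  22.4, 132.3]), array([ 0.4935, -0.1985,  0.079 ])) (array([  8. , -23.5, 130.3]), array([ 0.4699, -0.159 ,  0.081 ])) (array([  7.9,  22.4, 130.3]), array([ 0.4964, -0.1964,  0.081 ]))
blade tip front corners obs (array([  2.1, -15.8, 112. ]), array([ 0.4695, -0.1686,  0.0993])) (array([  2.1,  16.8, 112. ]), array([ 0.4884, -0.1952,  0.0993]))
[[256.3302018  227.88997924]
 [305.16454907 227.8310813 ]]
0.07 [[280.63056302 219.95194933]]
0.079 [[280.63005019 223.43922324]]
0.081 [[280.62993104 224.24967117]]
-48.791669584462376
```

Call:
{"op": "drive_tool", "data": {
  "commands": [
    [0, -0.08, 0.6, 0, 0, 0, 0],
    [0, 0, 0.7, 0, 0, 0, 0],
    [0, 0, 0.3, 0, 0, 0, 0],
    [0, 0, 0, 0, 0, 0, 0],
    [0, 0, 0, 0, 0, 0, 0]
  ]
}}

```text
time_s: 24.78
tool_pos: [0.4757, -0.1818, 0.1943]
tool_rot: [-180.0, 0.0, 35.5]
force: [0.0, 0.1, -0.5]
grip_width: 0.0193
```

Call:
{"op": "drive_tool", "data": {
  "commands": [
    [0, 0, 0.2, 0, 0, 0, 0],
    [0, 0, 0.2, 0, 0, 0, 0],
    [0, 0, 0.1, 0, 0, 0, 0],
    [0, 0, 0, 0, 0, 0, 0]
  ]
}}

```text
time_s: 25.12
tool_pos: [0.4759, -0.1818, 0.1895]
tool_rot: [-180.0, 0.0, 35.5]
force: [0.8, 0.6, -1.5]
grip_width: 0.0196
```

Call:
{"op": "drive_tool", "data": {
  "commands": [
    [0, 0, 0.2, 0, 0, 0, 0],
    [0, 0, 0.1, 0, 0, 0, 0],
    [0, 0, 0.1, 0, 0, 0, 0],
    [0, 0, 0, 0, 0, 0, 0]
  ]
}}

```text
time_s: 25.45
tool_pos: [0.4759, -0.1818, 0.1855]
tool_rot: [-180.0, 0.0, 35.5]
force: [0.4, -0.6, -2.6]
grip_width: 0.0193
```

```bash
python3 look.py 15
python3 - <<'E'
from h import *
import pickle
s,d,w,o=pickle.load(open("c15.pkl","rb"));crop(w,"w15c.png",215,155,135,95,6)
E
```

```text
25.45 [ 0.47587146 -0.18179704  0.18552409] [-1.79984977e+02  9.08657028e-03  3.54815697e+01] [ 0.3960947  -0.5943799  -2.57548084] [0.01371415 0.05879223 0.00882495] 0.019343640057690722
tip [[0.467, -0.1685, 0.0735], [0.4855, -0.1945, 0.0735]]
scene tip [[227.8, 196.3], [217.5, 198.3]] cam [[222.3 195.6]]
side tip [[348.9, 240.0], [362.6, 241.2]] cam [[356.1 237.9]]
```

View pics/s15.png

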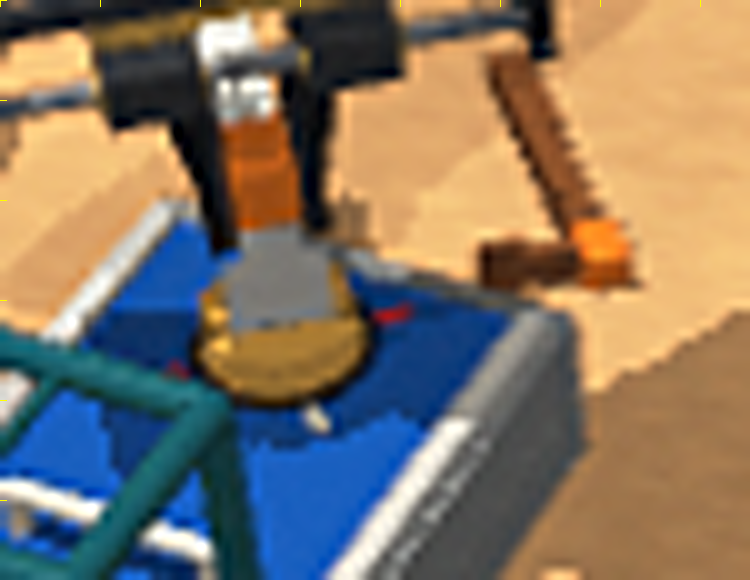

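View pics/w15c.png

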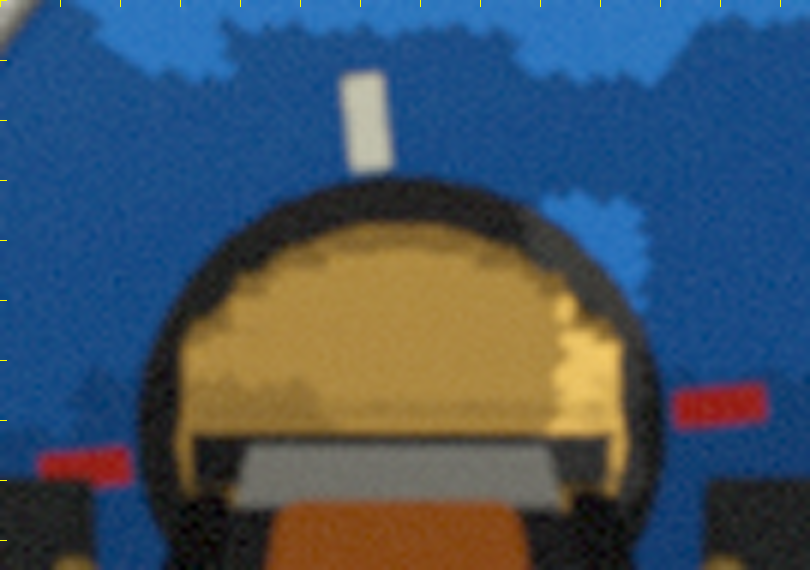

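Call:
{"op": "drive_tool", "data": {
  "commands": [
    [0, 0, 0.15, 0, 0, 0, 0],
    [0, 0, 0, 0, 0, 2, 0],
    [0, 0, 0, 0, 0, 3, 0],
    [0, 0, 0, 0, 0, 4, 0],
    [0, 0, 0, 0, 0, 4, 0],
    [0, 0, 0, 0, 0, 4, 0],
    [0, 0, 0, 0, 0, 4, 0],
    [0, 0, 0, 0, 0, 4, 0],
    [0, 0, 0, 0, 0, 3, 0],
    [0, 0, 0, 0, 0, 2, 0],
    [0, 0, 0, 0, 0, 0, 0],
    [0, 0, 0, 0, 0, 0, 0]
  ]
}}

```text
time_s: 26.6
tool_pos: [0.476, -0.1817, 0.1842]
tool_rot: [-180.0, -0.0, 5.6]
force: [-0.2, -0.1, -1.2]
grip_width: 0.0193
```

```bash
python3 look.py 16
python3 - <<'E'
from h import *
import pickle
s,d,w,o=pickle.load(open("c16.pkl","rb"));crop(w,"w16c.png",215,155,135,95,6)
E
```

```text
26.6 [ 0.47604564 -0.18169361  0.18418243] [-1.79994004e+02 -5.61292895e-03  5.56039283e+00] [-0.17691213 -0.06488442 -1.2334613 ] [0.02993866 0.04510835 0.10447052] 0.019264435114103362
tip [[0.475, -0.1657, 0.0722], [0.4781, -0.1976, 0.0722]]
scene tip [[227.5, 198.5], [217.8, 196.8]] cam [[222.3 195.6]]
side tip [[350.1, 238.5], [361.7, 243.6]] cam [[356.1 237.9]]
```

View pics/w16c.png

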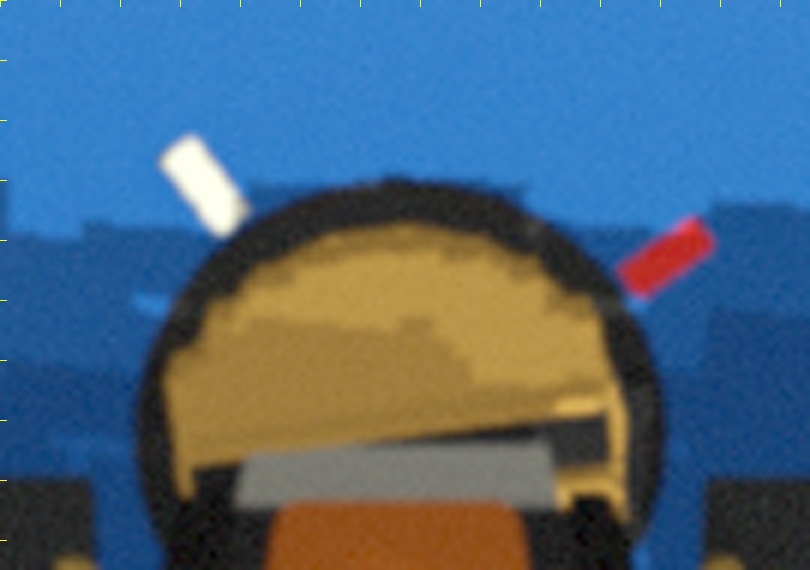

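View pics/s16.png

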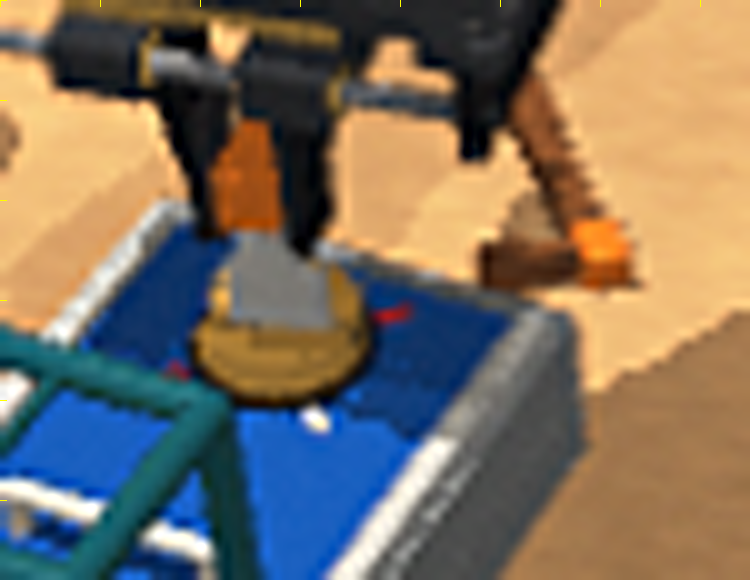

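Cam is turning with the blade, torque 0.10 N m, lateral force ~0, centre stays put (ring 138–662). Continue.

Call:
{"op": "drive_tool", "data": {
  "commands": [
    [0, 0, 0, 0, 0, 3, 0],
    [0, 0, 0, 0, 0, 4, 0],
    [0, 0, 0, 0, 0, 4, 0],
    [0, 0, 0, 0, 0, 4, 0],
    [0, 0, 0, 0, 0, 4, 0],
    [0, 0, 0, 0, 0, 4, 0],
    [0, 0, 0, 0, 0, 4, 0],
    [0, 0, 0, 0, 0, 4, 0],
    [0, 0, 0, 0, 0, 4, 0],
    [0, 0, 0, 0, 0, 4, 0],
    [0, 0, 0, 0, 0, 4, 0],
    [0, 0, 0, 0, 0, 4, 0],
    [0, 0, 0, 0, 0, 3, 0],
    [0, 0, 0, 0, 0, 2, 0],
    [0, 0, 0, 0, 0, 1, 0],
    [0, 0, 0, 0, 0, 0, 0],
    [0, 0, 0, 0, 0, 0, 0]
  ]
}}

```text
time_s: 28.17
tool_pos: [0.4762, -0.1816, 0.1843]
tool_rot: [-180.0, -0.0, -47.4]
force: [1.7, 1.1, -2.1]
grip_width: 0.0196
```

```bash
python3 look.py 17
python3 - <<'E'
from h import *
import pickle
s,d,w,o=pickle.load(open("c17.pkl","rb"));crop(w,"w17c.png",215,155,135,95,6)
E
```

```text
28.1667 [ 0.4761968  -0.18162166  0.18426011] [-1.79971197e+02 -7.05260568e-03 -4.74491647e+01] [ 1.67541577  1.06768976 -2.07320968] [ 0.23647892 -0.24613691  0.1653427 ] 0.019570983815464262
tip [[0.4884, -0.1711, 0.0723], [0.4648, -0.1928, 0.0723]]
scene tip [[224.0, 200.9], [221.0, 194.4]] cam [[222.3 195.6]]
side tip [[355.5, 237.1], [356.5, 245.2]] cam [[356.1 237.9]]
```

View pics/w17c.png

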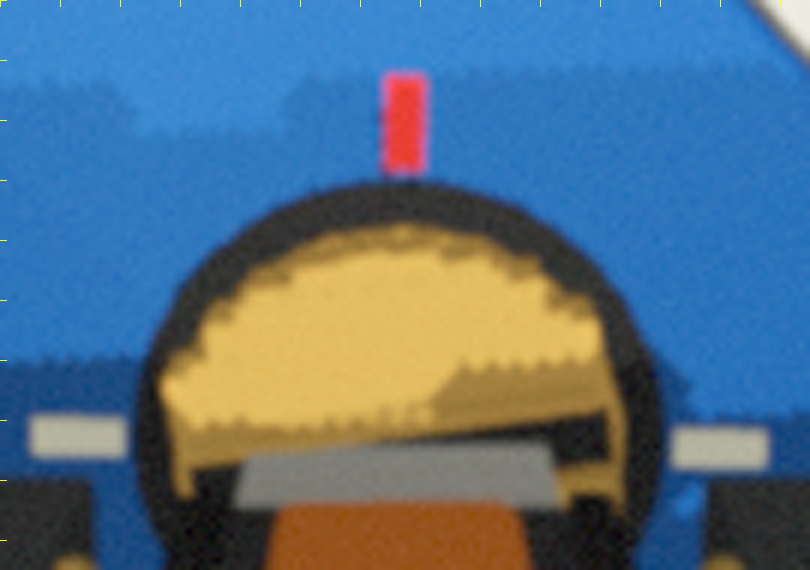

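Call:
{"op": "drive_tool", "data": {
  "commands": [
    [0, 0, 0, 0, 0, 2, 0],
    [0, 0, 0, 0, 0, 2, 0],
    [0, 0, 0, 0, 0, 1, 0],
    [0, 0, 0, 0, 0, 1, 0],
    [0, 0, 0, 0, 0, 0, 0]
  ]
}}

```text
time_s: 28.73
tool_pos: [0.4761, -0.1817, 0.1843]
tool_rot: [-180.0, -0.0, -53.5]
force: [1.3, 1.1, -2.9]
grip_width: 0.0194
```

```bash
python3 -c "
from h import *
o=env.get_obs();print(o['tool_rot'],o['force'],o['wrist_torque'])"
```

```text
[-1.79977247e+02 -1.17437140e-03 -5.35279148e+01] [ 1.30331529  1.12883299 -2.8804279 ] [ 0.33279276 -0.3186363   0.08083404]
```

Call:
{"op": "drive_tool", "data": {
  "commands": [
    [0, 0, 0, 0, 0, 1, 0],
    [0, 0, 0, 0, 0, 1, 0],
    [0, 0, 0, 0, 0, 0, 0]
  ]
}}

```text
time_s: 28.98
tool_pos: [0.4761, -0.1817, 0.1843]
tool_rot: [-180.0, -0.0, -55.6]
force: [2.3, 1.1, -2.9]
grip_width: 0.0194
```

```bash
python3 look.py 18
python3 - <<'E'
from h import *
import pickle
s,d,w,o=pickle.load(open("c18.pkl","rb"));crop(w,"w18c.png",215,155,135,95,6)
E
```

```text
28.9833 [ 0.47614538 -0.18171081  0.18428351] [-1.79976232e+02 -2.71092963e-03 -5.55659973e+01] [ 2.34056558  1.13668948 -2.8984596 ] [ 0.44528364 -0.41791408  0.10890036] 0.01939725433335485
tip [[0.4897, -0.1731, 0.0723], [0.4633, -0.1911, 0.0723]]
scene tip [[223.3, 201.0], [221.7, 194.2]] cam [[222.3 195.6]]
side tip [[356.4, 237.1], [355.5, 245.1]] cam [[356.1 237.9]]
```

View pics/w18c.png

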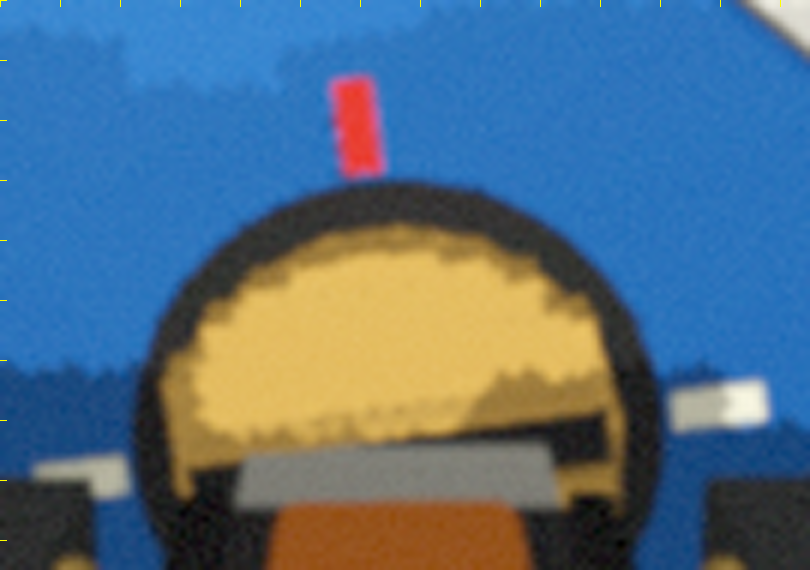

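Call:
{"op": "drive_tool", "data": {
  "commands": [
    [0, 0, 0, 0, 0, 1, 0],
    [0, 0, 0, 0, 0, 1, 0],
    [0, 0, 0, 0, 0, 0, 0]
  ]
}}

```text
time_s: 29.38
tool_pos: [0.4761, -0.1817, 0.1843]
tool_rot: [-180.0, -0.0, -57.6]
force: [3.1, 1.7, -3.1]
grip_width: 0.0194
```

```bash
python3 -c "
from h import *
o=env.get_obs();print(o['tool_rot'],o['force'],o['wrist_torque'],o['qpos'])
s=env.read_camera('side');crop(s,'d19.png',270,110,160,150,4)"
```

```text
[-1.79981033e+02 -2.37531196e-03 -5.75720746e+01] [ 3.06251286  1.6593027  -3.06375029] [ 0.45947012 -0.52912631  0.14251865] [ -23.40516763    7.03936483   44.28034176  111.86239367   -5.51711878
   63.17944996 -124.41925819]
```

View pics/d19.png

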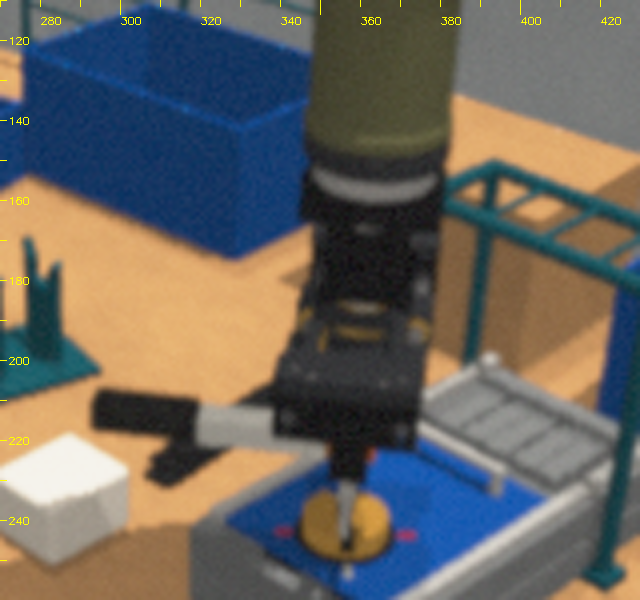

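```bash
python3 look.py 20
python3 - <<'E'
from h import *
import pickle
s,d,w,o=pickle.load(open("c20.pkl","rb"));crop(w,"w20c.png",215,155,135,95,6)
E
```

```text
29.4333 [ 0.47612134 -0.18172919  0.18428899] [-1.79981456e+02 -4.57170259e-03 -5.75202589e+01] [ 2.55221174  2.33561858 -3.21536037] [ 0.5224388  -0.54331582  0.19488274] 0.01941011151067655
tip [[0.4899, -0.1735, 0.0723], [0.4629, -0.1907, 0.0723]]
scene tip [[223.1, 201.0], [221.9, 194.2]] cam [[222.3 195.6]]
side tip [[356.7, 237.2], [355.3, 245.1]] cam [[356.1 237.9]]
```

View pics/w20c.png

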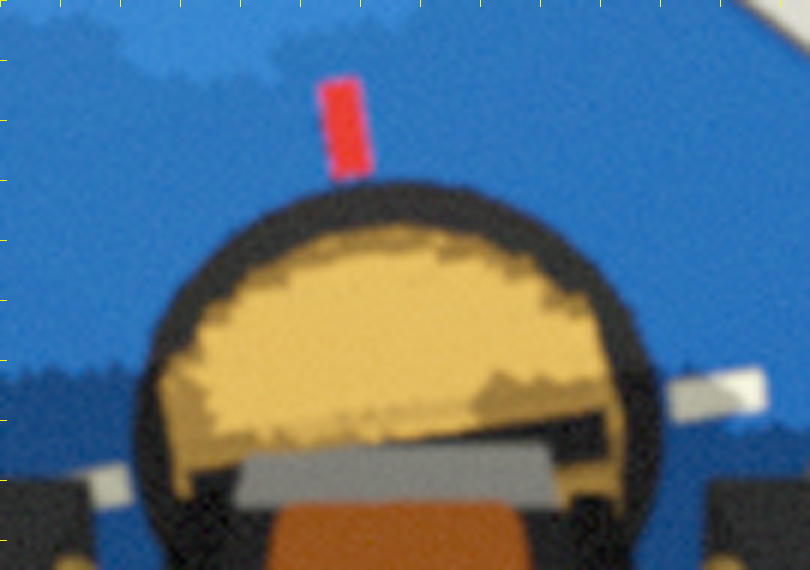

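Run:
```python
from h import *
import pickle
A=lambda x,y:(215+x/6,155+y/6)
for n,sl,mk in (("17",[(195,466),(605,412)],[(78,437),(720,447)]),("18",[(195,467),(605,414)],[(82,475),(720,405)]),("20",[(195,468),(605,410)],[(131,483),(668,403)])):
    s,d,w,o=pickle.load(open(f"c{n}.pkl","rb"))
    ang=lambda p,z:np.degrees(np.arctan2(*(lambda q:q[1]-q[0])(unproj(w,[A(*p[0]),A(*p[1])],z))[[1,0]]))
    print(n,"slot",ang(sl,.079),"marks",ang(mk,.066),"tool y",o["tool_rot"][2]-90)
```

```text
17 slot -129.6735606054569 marks -138.46343209259885 tool y -137.44916471903224
18 slot -137.8547523649582 marks -139.0105692969211 tool y -145.5659973009431
20 slot -139.13914174340488 marks -138.69387186800083 tool y -147.52025888337718
```

Call:
{"op": "drive_tool", "data": {
  "commands": [
    [0, 0, 0, 0, 0, 1, 0],
    [0, 0, 0, 0, 0, 1, 0],
    [0, 0, 0, 0, 0, 0, 0],
    [0, 0, 0, 0, 0, 0, 0]
  ]
}}

```text
time_s: 29.92
tool_pos: [0.4761, -0.1817, 0.1843]
tool_rot: [-180.0, -0.0, -59.5]
force: [2.0, 2.2, -3.6]
grip_width: 0.0201
```

```bash
python3 look.py 21
python3 - <<'E'
from h import *
import pickle
s,d,w,o=pickle.load(open("c21.pkl","rb"));crop(w,"w21c.png",215,155,135,95,6)
E
```

```text
29.9167 [ 0.47612348 -0.18170943  0.18426262] [-1.79990771e+02 -6.27606412e-03 -5.94923725e+01] [ 1.98595167  2.22965618 -3.63715106] [ 0.55358845 -0.69524678  0.44087822] 0.020116832372869993
tip [[0.4902, -0.174, 0.0723], [0.4626, -0.1903, 0.0723]]
scene tip [[222.9, 201.0], [222.1, 194.1]] cam [[222.3 195.6]]
side tip [[356.9, 237.2], [355.0, 245.1]] cam [[356.1 237.9]]
```

View pics/w21c.png

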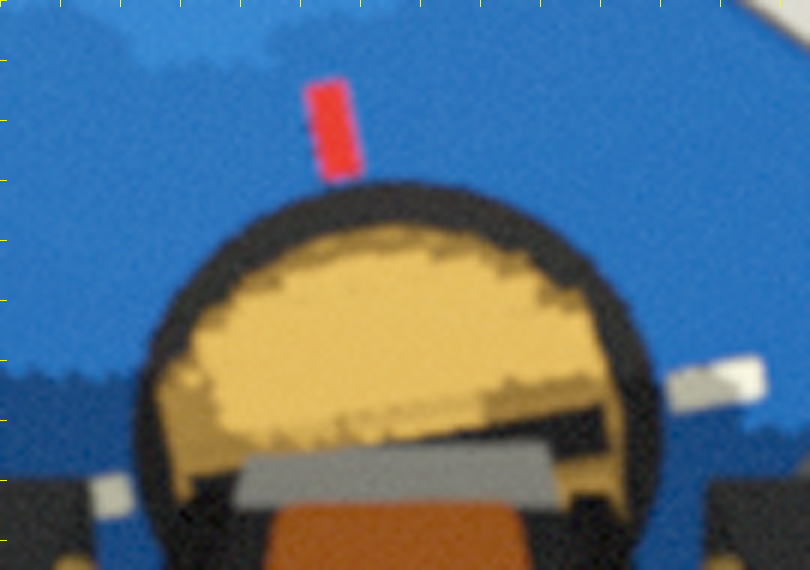

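Call:
{"op": "drive_tool", "data": {
  "commands": [
    [0, 0, 0, 0, 0, -2, 0],
    [0, 0, 0, 0, 0, -3, 0],
    [0, 0, 0, 0, 0, -3, 0],
    [0, 0, 0, 0, 0, -1.5, 0],
    [0, 0, 0, 0, 0, 0, 0],
    [0, 0, 0, 0, 0, 0, 0]
  ]
}}

```text
time_s: 30.57
tool_pos: [0.4752, -0.1828, 0.1842]
tool_rot: [179.9, 0.0, -50.2]
force: [0.0, 0.1, -1.0]
grip_width: 0.0192
```

```bash
python3 look.py 22
python3 - <<'E'
from h import *
import pickle
s,d,w,o=pickle.load(open("c22.pkl","rb"));crop(w,"w22c.png",215,155,135,95,6)
E
```

```text
30.5667 [ 0.47523374 -0.18280776  0.18423473] [ 1.79927726e+02  2.12763427e-02 -5.01629029e+01] [ 0.0200133   0.12864866 -0.99078863] [0.00680263 0.10895236 0.00668306] 0.019223391812704577
tip [[0.4877, -0.173, 0.0722], [0.4631, -0.1935, 0.0723]]
scene tip [[223.6, 200.6], [221.1, 194.0]] cam [[222.3 195.6]]
side tip [[355.9, 237.5], [356.3, 245.6]] cam [[356.1 237.9]]
```

View pics/w22c.png

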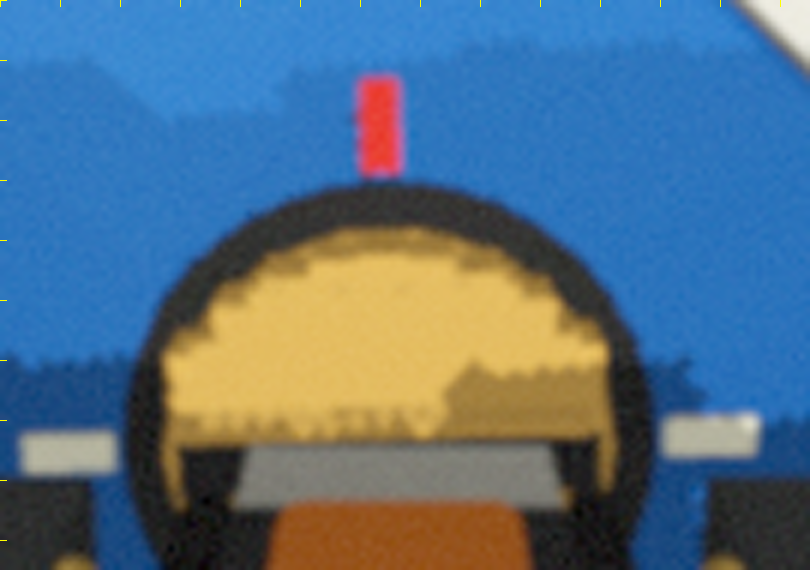

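Call:
{"op": "drive_tool", "data": {
  "commands": [
    [0, 0, -0.3, 0, 0, 0, 0],
    [0, 0, -0.6, 0, 0, 0, 0],
    [0, 0, -0.8, 0, 0, 0, 0],
    [0, 0, -1, 0, 0, 0, 0],
    [0, 0, -1.5, 0, 0, 0, 0],
    [0, 0, -1.5, 0, 0, 0, 0],
    [0, 0, -0.8, 0, 0, 0, 0],
    [0, 0, -0.3, 0, 0, 0, 0],
    [0, 0, 0, 0, 0, 0, 0],
    [0, 0, 0, 0, 0, 0, 0]
  ]
}}

```text
time_s: 31.55
tool_pos: [0.4758, -0.1817, 0.252]
tool_rot: [180.0, 0.0, -50.0]
force: [-0.6, -0.0, -2.0]
grip_width: 0.0192
```

```bash
python3 look.py 23
python3 - <<'E'
from h import *
import pickle
s,d,w,o=pickle.load(open("c23.pkl","rb"));crop(w,"w23c.png",200,120,165,120,4)
d_=np.array([.6049,.161,.2504])-o["tool_pos"];print(R.from_euler('xyz',o["tool_rot"],degrees=True).inv().apply(d_)*100)
E
```

```text
31.55 [ 0.47578545 -0.18168716  0.25199598] [ 1.79998593e+02  2.44391634e-02 -5.00079241e+01] [-0.61791289 -0.04602207 -2.0408569 ] [-0.00757313  0.10105049 -0.03610306] 0.01919752411728085
tip [[0.4883, -0.1718, 0.14], [0.4638, -0.1923, 0.14]]
scene tip [[221.4, 184.0], [218.8, 177.5]] cam [[222.3 195.6]]
side tip [[357.6, 213.2], [358.1, 220.9]] cam [[356.1 237.9]]
[-17.9563804  -31.91577565   0.16647369]
```

View pics/w23c.png

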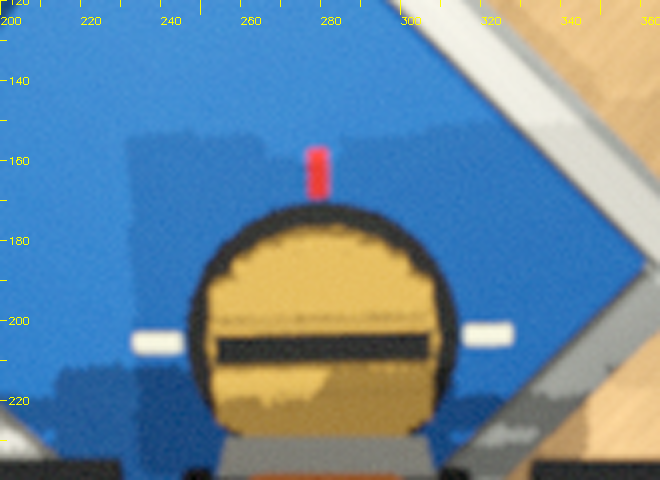

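Call:
{"op": "drive_tool", "data": {
  "commands": [
    [-0.5, -0.9, 0, 0, 0, 0, 0],
    [-1, -1.8, 0, 0, 0, 0, 0],
    [-1.5, -2.7, 0, 0, 0, 0, 0],
    [-1.7, -3, 0, 0, 0, 0, 0],
    [-1.7, -3, 0, 0, 0, 0, 0],
    [-1.7, -3, 0, 0, 0, 0, 0],
    [-1.7, -3, 0, 0, 0, 0, 0],
    [-1.7, -3, 0, 0, 0, 0, 0],
    [-1.7, -3, 0, 0, 0, 0, 0],
    [-1.6, -3, 0, 0, 0, 0, 0],
    [-1.5, -2.6, 0, 0, 0, 0, 0],
    [-1, -1.8, 0, 0, 0, 0, 0],
    [-0.6, -1.1, 0, 0, 0, 0, 0],
    [0, 0, 0, 0, 0, -4, 0],
    [0, 0, 0, 0, 0, -7, 0],
    [0, 0, 0, 0, 0, -7, 0],
    [0, 0, 0, 0, 0, -7, 0],
    [0, 0, 0, 0, 0, -5, 0],
    [0, 0, 0, 0, 0, -3.6, 0],
    [0, 0, 0, 0, 0, 0, 0]
  ]
}}

```text
time_s: 33.37
tool_pos: [0.6052, 0.1598, 0.2518]
tool_rot: [180.0, 0.0, -16.4]
force: [0.1, -0.2, -1.3]
grip_width: 0.0198
```

Call:
{"op": "drive_tool", "data": {
  "commands": [
    [0, 0, 0, 0, 0, 0, 0],
    [0, 0, 0, 0, 0, 0, 0],
    [0, 0, 0, 0, 0, 0, 0]
  ]
}}

```text
time_s: 33.62
tool_pos: [0.6053, 0.1601, 0.2521]
tool_rot: [180.0, 0.0, -16.5]
force: [0.2, -0.5, -2.0]
grip_width: 0.019
```

```bash
python3 look.py 24
python3 - <<'E'
from h import *
import pickle
s,d,w,o=pickle.load(open("c24.pkl","rb"));crop(d,"d24.png",210,90,140,110,5)
d_=np.array([.6049,.161,.1258])-o["tool_pos"];print(R.from_euler('xyz',o["tool_rot"],degrees=True).inv().apply(d_)*100)
E
```

```text
33.6167 [0.60533032 0.16014767 0.25212311] [ 1.79988266e+02  1.00111541e-02 -1.64995336e+01] [ 0.20130443 -0.49953334 -1.96736349] [-0.0387418   0.08820572 -0.01563819] 0.018974056375974758
tip [[0.6103, 0.1753, 0.1401], [0.6012, 0.1446, 0.1401]]
scene tip [[324.4, 242.9], [313.8, 237.5]] cam [[222.3 195.6]]
side tip [[289.4, 152.4], [294.6, 156.5]] cam [[356.1 237.9]]
[-0.06325985 -0.07208911 12.6323078 ]
```

View pics/d24.png

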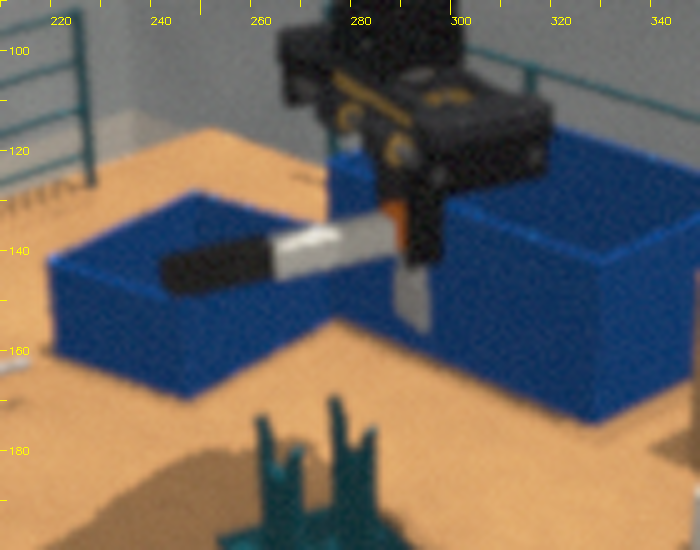

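Call:
{"op": "drive_tool", "data": {
  "commands": [
    [0, -0.07, 1, 0, 0, 0, 0],
    [0, 0, 2, 0, 0, 0, 0],
    [0, 0, 2.5, 0, 0, 0, 0],
    [0, 0, 2.5, 0, 0, 0, 0],
    [0, 0, 1.8, 0, 0, 0, 0],
    [0, 0, 1.2, 0, 0, 0, 0],
    [0, 0, 0.8, 0, 0, 0, 0],
    [0, 0, 0.4, 0, 0, 0, 0],
    [0, 0, 0.2, 0, 0, 0, 0],
    [0, 0, 0, 0, 0, 0, 0],
    [0, 0, 0, 0, 0, 0, 0],
    [0, 0, 0, 0, 0, 0, 0]
  ]
}}

```text
time_s: 34.77
tool_pos: [0.6063, 0.1612, 0.1294]
tool_rot: [-179.9, -0.1, -16.4]
force: [-0.8, 0.7, -1.1]
grip_width: 0.0191
```

Call:
{"op": "drive_tool", "data": {
  "commands": [
    [0, 0, 0.2, 0, 0, 0, 0],
    [0, 0, 0, 0, 0, 0, 0],
    [0, 0, 0, 0, 0, 0, 0],
    [0, 0, 0, 0, 0, 0, 0]
  ]
}}

```text
time_s: 35.1
tool_pos: [0.6057, 0.161, 0.1264]
tool_rot: [-180.0, -0.0, -16.4]
force: [-0.1, -0.9, -0.8]
grip_width: 0.0194
```

```bash
python3 look.py 25
python3 - <<'E'
from h import *
import pickle
s,d,w,o=pickle.load(open("c25.pkl","rb"));crop(d,"d25.png",230,140,90,75,7)
E
```

```text
35.1 [0.6056531  0.16098705 0.12638255] [-1.79988413e+02 -8.57149436e-03 -1.64174764e+01] [-0.0674264  -0.93092582 -0.77536282] [-0.00761969  0.05639971 -0.00087747] 0.019407550524167125
tip [[0.6107, 0.1762, 0.0144], [0.6016, 0.1455, 0.0144]]
scene tip [[321.6, 273.1], [311.9, 267.7]] cam [[222.3 195.6]]
side tip [[289.8, 189.6], [294.8, 194.1]] cam [[356.1 237.9]]
```

View pics/d25.png

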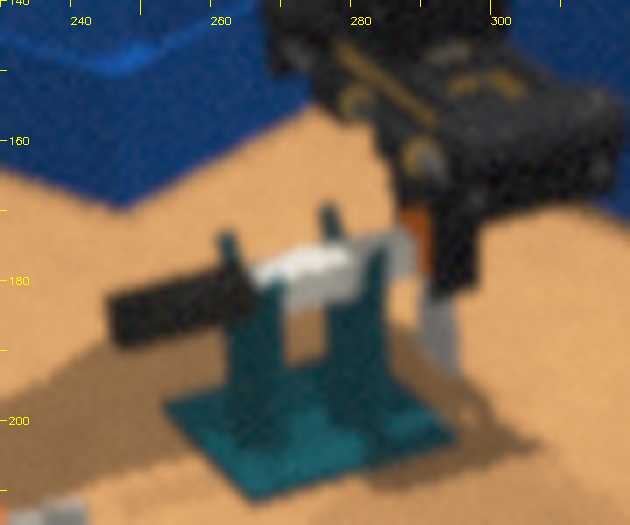

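Seated in both notches. Release and retreat upward.

Call:
{"op": "drive_tool", "data": {
  "commands": [
    [0, 0, 0.05, 0, 0, 0, 0.3],
    [0, 0, 0, 0, 0, 0, 0.4],
    [0, 0, 0, 0, 0, 0, 0.5],
    [0, 0, 0, 0, 0, 0, 0.6],
    [0, 0, 0, 0, 0, 0, 0.6],
    [0, 0, 0, 0, 0, 0, 0.6],
    [0, 0, -1, 0, 0, 0, 0.6],
    [0, 0, -3, 0, 0, 0, 0.6],
    [0, 0, -3, 0, 0, 0, 0.6],
    [0, 0, -3, 0, 0, 0, 0.6],
    [0, 0, -3, 0, 0, 0, 0.6],
    [0, 0, -2, 0, 0, 0, 0.6],
    [0, 0, -1, 0, 0, 0, 0.6],
    [-2, 0, 0, 0, 0, 0, 0.6],
    [-4, 0, 0, 0, 0, 0, 0.6],
    [-4, 0, 0, 0, 0, 0, 0.6],
    [-2, 0, 0, 0, 0, 0, 0.6],
    [0, 0, 0, 0, 0, 0, 0.6],
    [0, 0, 0, 0, 0, 0, 0.6],
    [0, 0, 0, 0, 0, 0, 0.6]
  ]
}}

```text
time_s: 36.92
tool_pos: [0.4911, 0.1944, 0.2858]
tool_rot: [180.0, -0.0, -16.5]
force: [-0.4, 0.6, -0.5]
grip_width: 0.0522
```

```bash
python3 look.py 26
python3 - <<'E'
from h import *
import pickle
s,d,w,o=pickle.load(open("c26.pkl","rb"));crop(d,"d26.png",225,140,200,120,4);cv2.imwrite("pics/s26f.png",s["img"])
crop(s,"s26b.png",190,170,160,110,5)
E
```

```text
36.9167 [0.49111125 0.19435347 0.28584848] [ 1.79999009e+02 -4.70254685e-02 -1.64535972e+01] [-0.42061728  0.58370871 -0.52866796] [-0.03144731  0.1670283  -0.01759144] 0.05216827101416616
tip [[0.4962, 0.2095, 0.1738], [0.4871, 0.1788, 0.1738]]
scene tip [[349.1, 206.9], [338.7, 202.1]] cam [[222.3 195.6]]
side tip [[251.5, 150.3], [256.2, 154.6]] cam [[356.1 237.9]]
```

View pics/d26.png

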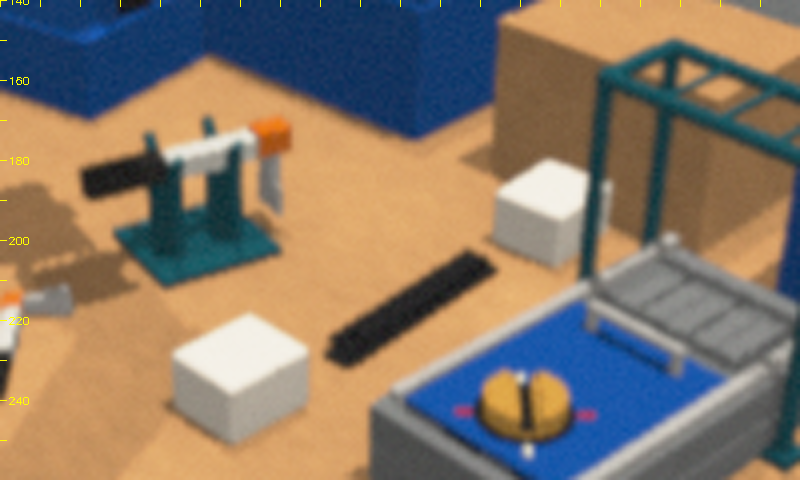

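View pics/s26b.png

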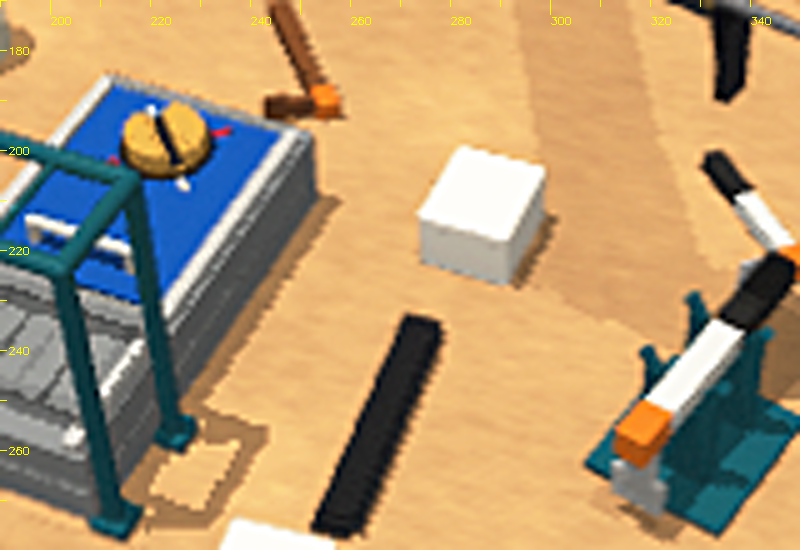

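View pics/w26.png

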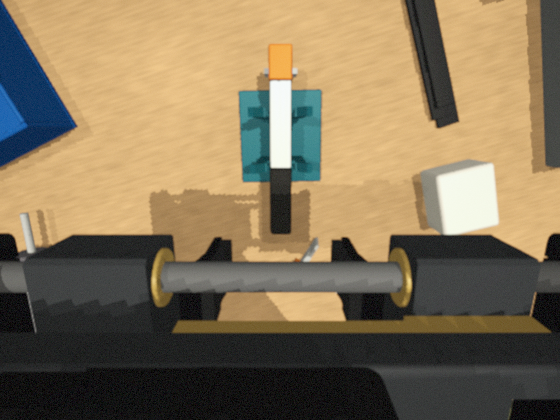

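View pics/s26f.png

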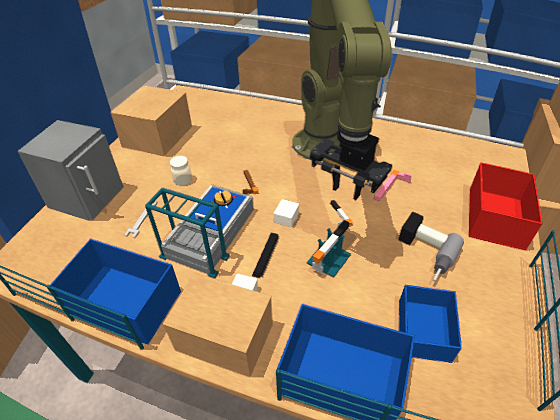

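Run:
```python
from h import *
import pickle
s0,d0=pickle.load(open("c13.pkl","rb"));s,d,w,o=pickle.load(open("c26.pkl","rb"))
for a,b,(x,y,W,H) in((d0,d,(368,210,35,30)),(s0,s,(195,205,35,30))):
    A=cv2.cvtColor(a["img"][y:y+H,x:x+W],6).astype(np.float32);B=cv2.cvtColor(b["img"][y:y+H,x:x+W],6).astype(np.float32)
    print(cv2.phaseCorrelate(A,B),np.abs(A-B).mean())
```

```text
((-0.005436567625732636, 0.08092967794059902), 0.995463373042919) 2.0904763
((-0.028182841070478304, 0.005160333747687318), 0.9951813643729245) 1.4866667
```

Cover has not moved since it was shut; the cam slot lines up with the white marks. Handing in.

```bash
python3 -c "
from cell import env
print(env.sign_off())"
```

```text
the job is handed in; nothing more can be done
None
```

The job is done and handed in at about 37 s, with every step carried out in the order asked.

- **Cover:** I held the key by the black rubber end, reached under the guard and dropped the blade behind the handle. I dragged the cover about 9 cm; it stopped against its stop at roughly 9 N.
- **Cam:** I laid the key back on its rest, let go and took it again by the orange head. The blade went into the slot, and I turned the cam clockwise until the torque rose to 0.44 N m against the stop.
- **Return:** I laid the key back on its rest, opened the gripper and moved it clear.

Last checks:
- **Key:** the pictures show it sitting in both notches of the rest.
- **Cam slot:** it lies on the seated (white) marks to within about 1°.
- **Cover:** between the pictures taken after shutting it and at the end, the cover shifted less than 0.1 pixel, so it stayed shut.
- **Bystanders:** they look unmoved in the final scene picture. I judged this by eye and did not measure it.

Two readings disagreed or stayed unexplained:
- The scene camera and the wrist camera differed by about 3–4 mm sideways on where the box sits. I used the wrist camera, and both fits worked.
- While the cam was pressed against its stop, the wrist also showed a sideways moment of up to about 0.9 N m, with only about 4 N of force. I did not find the cause; it went away when I backed off.

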